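# Refit the rinse head on its camlock outlet

### The job

The rinse head has been cleaned: fit it back on the water outlet beside the drip tray. Push its camlock coupling over the grooved brass adaptor until you feel it come fully home on its rubber seal, pressing gently and never ramming it, then swing its two cam arms all the way shut against the body, one after the other and without forcing them, so that the head is pulled tight and straight. Leave everything else on the bench where it is and let go of the head at the end.

Things in the scene. Friction and masses are not known exactly. Their poses are not given: they have to be found in the camera images.
- neck (a point): Middle of the rinse head's eight-sided neck, on its axis: the place to grip it, 28 mm above the bench. The neck is 44 mm across flats (flats left, right, above, below) and 36 mm long. x points along the axis out of the coupling's open mouth, z up, y to its left arm.
- coupling: The rinse head, loose, 116 mm long, about 0.5 kg: a grey aluminium camlock coupling with a blue eight-sided rose (56 mm across flats, to 40 mm behind the neck point). Lies level on the bench. Same origin and axes as neck. Let go of on the adaptor, it stays hanging there, drooping about 3 degrees until the arms are shut.
- mouth (a point): Centre of the coupling's mouth, 76 mm ahead of neck. The round body is 56 mm across from 24 mm ahead of the neck point to here. Bore 46.2 mm across; 40 mm inside the mouth (36 mm ahead of the neck point) lies a springy rubber seal: it gives about 1 mm for each 18 N and is squashed flat at 2.5 mm, 45 N.
- pin_left (a point): Upright pivot pin of the left cam arm, at axis height: 49.2 mm ahead of neck and 30 mm to its left (+y).
- pin_right (a point): Upright pivot pin of the right cam arm, at axis height: 49.2 mm ahead of neck and 30 mm to its right (-y).
- cam_left (a joint): Angle (rad) of the left steel cam arm: 0 fully shut, lying back along the body towards the rose; grows as it swings out level, 1.57 square to the axis, 1.95 fully open, leaning towards the mouth; starts at 1.65 to 1.9. Bar 13 mm high, 7 mm thick, 79 mm long from its pin. The outer face (mouth side when open) lies 12 mm off the pin's line at 62 mm from the pin.
- cam_right (a joint): Angle (rad) of the right cam arm, mirror image of the left: 0 shut, 1.95 fully open. Either arm moves freely at first, then its cam draws the coupling on, up to about 6 N at the arm's end; it stays where it is left. If the coupling is over about 2 mm short of the seal the cams miss the groove and the arms jam half-way.
- port (a point): Centre of the steel elbow's port face (58 mm across), 140 mm above the bench. x points along the outlet's axis INTO the elbow, the direction to push the coupling (whose x then agrees); z up. A grooved brass adaptor is screwed in here on the same axis; its tip stands 60 to 76 mm out of the face (to -x): how far it is screwed in differs each time and is not measured.
- adaptor_tip_mean (a point): Where the adaptor's tip is on average, 68 mm out of the port face; the true tip is up to 8 mm nearer or further along the axis. Adaptor 44.6 mm across, 2.5 mm bevel at the tip, groove 36 mm across from 12.5 to 21.5 mm behind the tip, collar 52 mm across from 45 mm behind. Home on the seal, the neck point is 36 mm in front of the true tip, some 2 mm less with both arms shut.
- manifold: The fixed water outlet: foot plate, riser with a blue-handled ball valve, steel elbow; in front a drip tray 26 mm high under the adaptor, from 5 to 155 mm out of the port face and 190 mm wide. Origin on the bench right below port, same axes. Nothing of it stands higher than 30 mm above the outlet's axis.
- punnet_stack: Bystander, to be left alone: stack of cardboard punnets, 170 x 115 x 108 mm. Origin at the centre of its underside.
- punnet: Bystander, to be left alone: filled punnet of yellow chillies on the scale, 170 x 115 mm. Origin at the centre of its underside.
- spare_seal: Bystander, to be left alone: spare black rubber seal ring, 46 mm across. Origin at the centre of its underside.
- blank_plug: Bystander, to be left alone: black plastic blanking plug standing on its collar, 52 mm across, 44 mm high. Origin at the centre of its underside.
- wrench: Bystander, to be left alone: steel wrench. Origin at the centre of its underside.
- brush: Bystander, to be left alone: cleaning brush. Origin at the centre of its underside.
- cleaner: Bystander, to be left alone: clear bottle with a red cap, 68 mm across, 190 mm high. Origin at the centre of its underside.
Mind the look-alikes: they are no part of the job. There is more than one size of the coupling; the one meant has the size given above.

How it is judged (in metres and radians):
On the way, in this order (a step that is already met when the one before it is completed fails the run):
1. the coupling has been pushed over the adaptor (its neck within 114 mm of the port face, on the axis within 8 mm) with both arms still open (x of neck in the frame of port between -0.114 and -0.09 m and y of neck in the frame of port between -0.008 and 0.008 m and z of neck in the frame of port between -0.008 and 0.008 m and angle between the x axis of neck and the x axis of port, either way round below 0.12 rad and value of joint each of cam_left, cam_right above 1 rad), for 0.2 s.
2. one arm has been swung shut (within 0.12 rad) with the coupling on the adaptor (x of neck in the frame of port between -0.114 and -0.09 m and y of neck in the frame of port between -0.008 and 0.008 m and z of neck in the frame of port between -0.008 and 0.008 m and angle between the x axis of neck and the x axis of port, either way round below 0.12 rad and value of joint any of cam_left, cam_right below 0.12 rad), for 0.1 s.
At the end, for the whole second after the job is handed in: The rinse head is on the adaptor with both cam arms shut (each within 0.12 rad of 0), its neck 90 to 112.5 mm in front of the port face and within 4 mm of the outlet's axis, its axis within 0.04 rad of the outlet's, at rest and let go (x of neck in the frame of port between -0.1125 and -0.09 m and y of neck in the frame of port between -0.004 and 0.004 m and z of neck in the frame of port between -0.004 and 0.004 m and angle between the x axis of neck and the x axis of port, either way round below 0.04 rad and value of joint each of cam_left, cam_right below 0.12 rad and linear speed of coupling below 0.01 m/s); the robot touches nothing.
It fails at once if the coupling rammed on: more than 20 N between the rinse head and the outlet while both arms are still wide open (contact force between coupling and manifold above 20 N and value of joint each of cam_left, cam_right above 1.4 rad).
It fails at once if an arm forced: more than 200 N in all the contacts between the rinse head and the outlet at any time (contact force between coupling and manifold above 200 N).
It fails at once if the robot itself pushes on the outlet with more than 15 N (contact force between the arm and manifold above 15 N).
It fails at once if another thing on the bench moved by more than 20 mm (distance of any of punnet_stack, punnet, spare_seal, blank_plug, wrench, brush, cleaner from where it was at the start of the episode above 0.02 m).
It also fails if it takes over 72 s, if anything falls off the work surface, if the arm or the gripper's body presses on something with over 40 N, if the wrist force passes 120 N, or if a joint passes its speed limit or range.

### The arm

A 7-joint arm with a two-finger parallel gripper is mounted at the origin on the work surface. World frame = base frame: x ahead of the robot, y to its left, z up, the work surface at z = 0. Lengths are in mm, angles in rad, forces in N, time in s.
With the tool pointing down it reaches from about 400 to 875 mm from the base axis. Payload 4.4 kg.
Tool frame: the origin (TCP) lies on the centre line of the jaws, within the pads' length; the fingertips stand 17 mm ahead of it and the grasp point (between the pads) lies 2 mm behind it; z points along the fingers, x is the direction in which the jaws open and shut, and the axes are right-handed (so a half turn about z gives the same grasp; the last joint's range is limited). The gripper opens to 85 mm and grips with 20 to 120 N. Pads are 22 mm wide; open, the fingers measure 114 mm over their backs; the gripper's body (76 mm by 85 mm) begins 54 mm behind the grasp point. The pads swing forward as they close: fully open they stand 13 mm farther back than shut.
Start: joints at [1.058, 0.628, 0.038, 1.517, -0.027, 0.996, -0.02], TCP at [280.881, -586.194, 248.313] pointing down, gripper open.
Joint ranges: [-3.06, 3.06], [-0.37, 2.12], [-1.25, 1.32], [0.18, 2.47], [-1.1, 4.24], [0.23, 1.98], [-2.94, 2.94]. Speed limits (rad/s): [2.57, 2.57, 3.14, 3.14, 3.14, 3.14, 3.14].

### API

Orientations are given as a rotation vector (axis times angle).
In Python, from workcell import env gives the robot as it stands.
- The arm moves only by the shell command python3 -m crank 'ROWS' [FORCE]. ROWS is JSON, a list of rows, each a list of 7 numbers: the shift along the tool's x, y, z in mm, then the turn, a rotation vector about the tool's x, y, z in rad, then the finger opening in mm, from 0 to 85.4. In form: [[dx, dy, dz, ax, ay, az, jaw], ...]. A call has exactly 5 rows; each row is the pose to reach, as a shift and turn from the pose measured when the call began, along the tool's axes at that moment; what a row does not reach only later rows make up. A row lasts 1/12 s, in which the tool goes at most 41.7 mm and 7.16 degrees, less where a joint would pass 70% of its speed; a pose out of reach is approached as far as the arm can. A call with a gripper value outside its range is refused whole. The fingers move at their own pace and stop on an object; FORCE is the grip in N (left out, the last holds). Time passes only in rows, so rows that repeat a pose let the fingers close, or fill a call up. It gives the time, the measured TCP pose, the force and the opening at its end, in the units of the state.
- env.get_obs(): the state, without advancing time (a new reading comes with each control period).
- env.snapshot(name): name is "scene" or "top"; returns a dict with "color" (384x512x3 uint8, red, green, blue), "fx", "fy", "cx", "cy" (pixels), "T" (4x4, takes a point from camera to world coordinates). Camera axes: x right, y down, z forward; pixel columns grow to the right and rows downward; lengths in mm; the calibration is good to about 2 mm. A picture is of the moment at which its call begins. There is no depth.
- env.hand_in(): hands the job in, once; it reports no verdict.
The state is a dict: "t": time; "q": joint angles; "qd": joint speeds; "effort": joint torques, N m; "tool_pos": TCP position; "orientation": TCP orientation; "contact_force": force on the tool from outside, world axes, zero at the start; "ft_torque": the same for the moment, N m; "grip_width": finger opening in mm.
Only numpy, scipy, OpenCV 4.12 (cv2) and the standard library are available. Lean on these libraries where they do the work, as an engineer would, in place of code of your own. Each camera call takes 0.05 s, during which the arm holds its last target. There are 200 camera calls.

## Working session

There is one attempt and no reset: what is moved stays moved. The work goes in short steps, Python scripts to look and compute and a shell command to move; the robot and the scene stay as the last step left them, time stands still between calls to the robot, and variables do not carry over. Pictures are saved under pics/ and viewed, about 8 in all and at most 12, crops included, and the job is handed in when it is done.

```bash
mkdir -p pics; ls; python3 - <<'E'
from workcell import env
import cv2,numpy as np
np.set_printoptions(precision=4,suppress=True)
for n in("scene","top"):
    s=env.snapshot(n); cv2.imwrite(f"pics/{n}0.png",s["color"][...,::-1]); print(n,s["fx"],s["fy"],s["cx"],s["cy"]); print(s["T"])
print(env.get_obs())
E
```

```text
pics
scene 477.57998272733516 477.57998272733516 254.1085496151923 193.40118229106167
[[   0.3406    0.5775   -0.7419 1608.039 ]
 [   0.9402   -0.2095    0.2685 -475.0074]
 [  -0.0003   -0.789    -0.6143  986.4243]
 [   0.        0.        0.        1.    ]]
top 385.4899871116906 385.4899871116906 254.0644125198378 188.1091628753472
[[  -0.0134   -0.996     0.0882  444.4863]
 [  -0.9997    0.0115   -0.022   -69.1265]
 [   0.0209   -0.0885   -0.9959 1304.5467]
 [   0.        0.        0.        1.    ]]
{'t': 0.1, 'q': array([ 1.0582,  0.6293,  0.0384,  1.5182, -0.027 ,  0.9963, -0.02  ]), 'qd': array([ 0.0009, -0.0019, -0.001 , -0.0012,  0.    , -0.0019, -0.0015]), 'effort': array([  0.0037, -56.4545,   1.231 , -19.3975,   0.0115,   0.0053,
         0.    ]), 'tool_pos': array([ 280.6676, -585.7222,  247.4873]), 'orientation': array([-2.6576,  1.6736,  0.0022]), 'contact_force': array([ 0.1381, -0.2007,  0.567 ]), 'ft_torque': array([ 0.0298, -0.0029,  0.0129]), 'grip_width': 85.40283604684241}
```

View pics/scene0.png

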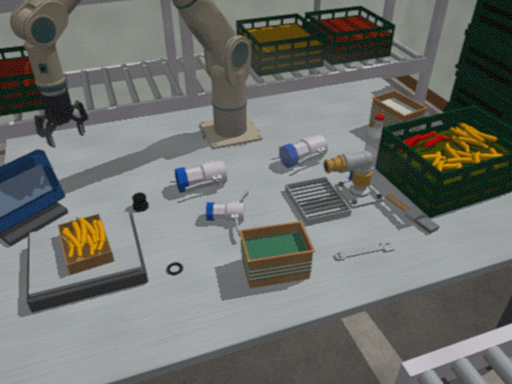

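View pics/top0.png

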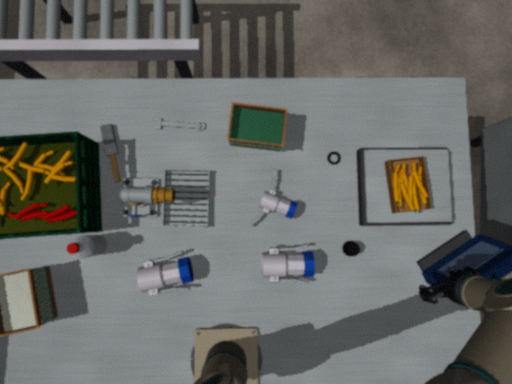

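The top view at 3 to 3.5 px per cm has three candidates: A at (279,203), about 36 px ≈ 116 mm long with its arms swung out. B at (288,264) and C at (165,273) are both about 53 px ≈ 170 mm. A fits the description. The adaptor at (190,195) points right, towards world -y. I'll check both in one close crop.

```bash
python3 - <<'E'
import cv2,numpy as np
a=cv2.imread("pics/top0.png"); b=cv2.imread("pics/scene0.png")
z=lambda i,x,y,w,h,k:cv2.resize(i[y:y+h,x:x+w],None,fx=k,fy=k,interpolation=cv2.INTER_CUBIC)
p=np.vstack([np.hstack([z(a,245,160,65,50,6),z(a,115,165,65,50,6)]),np.hstack([z(b,195,180,65,50,6),z(b,315,140,65,50,6)])])
cv2.imwrite("pics/crop1.png",p)
E
```

```text
(no output)
```

View pics/crop1.png

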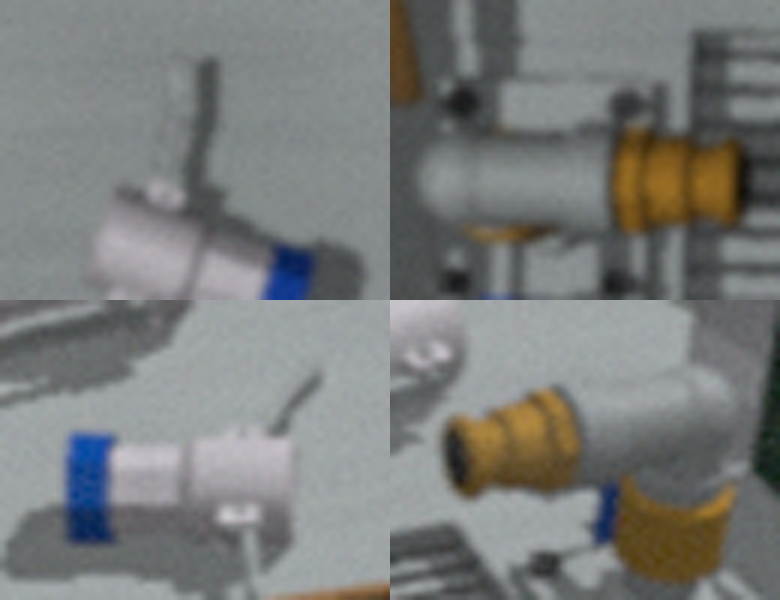

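The crop shows A as described: mouth left, blue rose right, arms out, left arm towards image top. The adaptor is a grooved brass piece at original pixels (152–175, 195), on the grey elbow. Next I measure both.

```bash
cat > h.py <<'E'
import cv2,numpy as np
from workcell import env
np.set_printoptions(precision=2,suppress=True)
def ray(s,u,v):
    d=s["T"][:3,:3]@np.array([(u-s["cx"])/s["fx"],(v-s["cy"])/s["fy"],1]); return s["T"][:3,3],d/np.linalg.norm(d)
def onz(s,u,v,z):
    o,d=ray(s,u,v); return o+d*(z-o[2])/d[2]
def px(s,p):
    c=np.linalg.inv(s["T"])@np.r_[p,1]; return np.array([c[0]/c[2]*s["fx"]+s["cx"],c[1]/c[2]*s["fy"]+s["cy"]])
def tri(rs):
    A=sum(np.eye(3)-np.outer(d,d) for o,d in rs); b=sum((np.eye(3)-np.outer(d,d))@o for o,d in rs); return np.linalg.solve(A,b)
def mask(im,box,kind):
    x,y,w,h=box; m=np.zeros(im.shape[:2],np.uint8); i=im.astype(int); R,G,B=i[...,0],i[...,1],i[...,2]
    k={"blue":(B-R>40),"brass":(R-B>40)&(R>70),"pink":(R-G>3)&(R>110)&(B-R<25)&(R-B<25)}[kind]
    m[y:y+h,x:x+w]=k[y:y+h,x:x+w]*255
    m=cv2.morphologyEx(m,cv2.MORPH_OPEN,np.ones((2,2),np.uint8)) if kind=="pink" else m
    n,l,st,_=cv2.connectedComponentsWithStats(m); b=1+np.argmax(st[1:,4]); ys,xs=np.nonzero(l==b)
    return np.c_[xs,ys].astype(float)
E
python3 - <<'E'
from h import *
s={n:env.snapshot(n) for n in("scene","top")}
B={"scene":{"blue":(200,195,20,30),"pink":(200,195,50,30),"brass":(318,145,60,25)},"top":{"blue":(280,195,22,27),"pink":(255,185,40,35),"brass":(145,180,40,35)}}
for n in s:
  for k,b in B[n].items():
    p=mask(s[n]["color"],b,k); r=cv2.minAreaRect(p.astype(np.float32)); print(n,k,len(p),p.mean(0),p.min(0),p.max(0),"rect",np.array(r[0]),np.array(r[1]),r[2])
    print("   corners",cv2.boxPoints(r).round(1).tolist())
    if n=="top": print("   onz",onz(s[n],*r[0],140 if k=="brass" else 28))
E
```

```text
scene blue 126 [209.22 210.28] [206. 202.] [213. 219.] rect [209.5 210.5] [17.  7.] 90.0
   corners [[206.0, 202.0], [213.0, 202.0], [213.0, 219.0], [206.0, 219.0]]
scene pink 37 [219.62 209.22] [215. 206.] [223. 214.] rect [219. 210.] [8. 8.] 90.0
   corners [[215.0, 206.0], [223.0, 206.0], [223.0, 214.0], [215.0, 214.0]]
scene brass 225 [336.59 163.03] [325. 155.] [346. 169.] rect [336.25 163.75] [14.86 18.97] 71.56504821777344
   corners [[324.8999938964844, 159.6999969482422], [342.8999938964844, 153.6999969482422], [347.6000061035156, 167.8000030517578], [329.6000061035156, 173.8000030517578]]
top blue 119 [291.54 209.5 ] [286. 201.] [296. 217.] rect [291.77 209.41] [ 7.47 16.87] 21.037511825561523
   corners [[285.29998779296875, 215.89999389648438], [291.29998779296875, 200.1999969482422], [298.29998779296875, 202.89999389648438], [292.20001220703125, 218.60000610351562]]
   onz [ 485.19 -221.35   28.  ]
top pink 108 [270.63 202.54] [265. 196.] [279. 211.] rect [270.3 202.9] [15.65 12.97] 26.56505012512207
   corners [[260.3999938964844, 205.1999969482422], [266.20001220703125, 193.60000610351562], [280.20001220703125, 200.60000610351562], [274.3999938964844, 212.1999969482422]]
   onz [ 507.67 -150.48   28.  ]
top brass 272 [161.47 194.84] [152. 187.] [172. 203.] rect [162. 195.] [16. 20.] 90.0
   corners [[152.0, 187.0], [172.0, 187.0], [172.0, 203.0], [152.0, 203.0]]
   onz [529.98 182.97 140.  ]
```

```bash
python3 - <<'E'
from h import *
fr=[env.snapshot("top") for _ in range(8)]; s=fr[0]; im=np.mean([f["color"].astype(float) for f in fr],0); np.save("topavg.npy",im)
sc=[env.snapshot("scene") for _ in range(6)]; np.save("scavg.npy",np.mean([f["color"].astype(float) for f in sc],0))
R,G,B=im[...,0],im[...,1],im[...,2]
def edges(p,th):
    k=np.nonzero(p>th)[0]; a,b=k[0],k[-1]
    f=lambda i,j:i+(th-p[i])/(p[j]-p[i])*(j-i)
    return f(a-1,a),f(b+1,b)
print("brass cols")
L=[]
for c in range(150,177):
    p=(R-B)[180:212,c]; 
    if p.max()<40: print(c,"-",p.max().round()); continue
    a,b=edges(p,p.max()/2); L.append((c,180+(a+b)/2)); print(c,round(180+a,2),round(180+b,2),round(180+(a+b)/2,2))
print("elbow brightness rows col 140", im.mean(2)[180:212,140].round().astype(int), "row195",im.mean(2)[195,115:180].round().astype(int))
print("R-G coupling"); 
for c in range(256,288): print(c,(R-G)[188:222,c].round().astype(int))
E
```

```text
brass cols
150 - -3.0
151 - 16.0
152 190.26 199.63 194.94
153 189.03 201.6 195.31
154 187.72 202.59 195.16
155 186.73 202.9 194.81
156 186.42 202.81 194.61
157 186.9 202.2 194.55
158 188.67 201.33 195.0
159 188.5 201.29 194.9
160 188.41 201.34 194.88
161 188.43 201.31 194.87
162 188.4 201.31 194.85
163 188.24 201.42 194.83
164 188.16 201.41 194.78
165 189.09 200.45 194.77
166 189.8 200.02 194.91
167 189.8 200.11 194.96
168 189.69 200.29 194.99
169 189.45 200.62 195.04
170 189.03 201.16 195.09
171 188.56 201.53 195.04
172 188.19 201.77 194.98
173 - 28.0
174 - 8.0
175 - 2.0
176 - -1.0
elbow brightness rows col 140 [143 143 142 142 143 138 119  92  89 100 113 120 129 137 143 143 139 132
 125 117 108  92  67  54  78 110 123 126 137 141 141 142] row195 [ 79  80  80  84  99 119 132 140 146 148 144 139 134 132 134 140 143 142
 142 142 142 143 142 142 142 143 142 142 143 143 143 144 145 143 139 120
  86  74  86  94  88  75  80  94  98  98  97  94  82  68  76  91  96  92
  92  91  78  49  24  34  60  76  79  81  81]
R-G coupling
256 [-4 -5 -5 -6 -5 -5 -6 -6 -6 -5 -5 -4 -6 -5 -5 -6 -5 -5 -6 -5
[... 2791 characters left out ...]
4 -4 -5 -3 -3 -2  0  2  3  4  4  5  4  4  4  4  4  3  4
  4  0 -3 -5 -5 -5 -4 -5 -5 -4]
283 [-5 -6 -6 -6 -5 -5 -6 -5 -3 -3 -2  1  4  2  4  4  4  5  5  6  4  4  5  4
  3  1 -2 -5 -5 -5 -4 -4 -4 -5]
284 [-5 -6 -5 -6 -6 -7 -5 -4 -5 -3 -1  0  2  3  3  4  4  4  4  4  5  4  4  4
  4  3 -2 -6 -6 -4 -4 -4 -4 -4]
285 [-5 -6 -6 -6 -6 -6 -6 -5 -4 -4 -2 -2  1  2  4  4  4  4  4  4  4  5  4  3
  3  2 -2 -8 -9 -7 -5 -4 -4 -4]
286 [ -6  -5  -6  -7  -6  -6  -5  -4  -5  -3  -3  -2  -1   1   3   3   3   4
   4   4   4   3   3   3   0  -2  -8 -15 -15  -9  -5  -4  -3  -5]
287 [ -6  -5  -6  -6  -6  -5  -6  -5  -4  -4  -4  -2  -1   1   2   4   4   4
   4   4   3   1  -1  -3  -9 -15 -22 -28 -21 -10  -6  -5  -5  -6]
```

Rose centre is about (485,-221) and the coupling yaw is about 21.7° off +y, so the neck is about (496,-194,28). Brass axis row is about 194.9, at x≈530. I'll write a small helper that gives the deltas, then move above the neck.

```bash
cat > d.py <<'E'
import sys,numpy as np
from workcell import env
from scipy.spatial.transform import Rotation as Ro
np.set_printoptions(precision=3,suppress=True)
def delta(x,y,z,yaw,tilt=0):
    o=env.get_obs(); R0=Ro.from_rotvec(o["orientation"]); a=np.radians(yaw)
    xt=np.array([np.cos(a),np.sin(a),0]); zt=np.array([0,0,-1.]); R1=Ro.from_matrix(np.c_[xt,np.cross(zt,xt),zt])
    print("t",round(o["t"],2),"pos",o["tool_pos"],"yaw",np.degrees(np.arctan2(*R0.as_matrix()[1::-1,0])).round(2),"F",o["contact_force"],"grip",round(o["grip_width"],1))
    print("shift",R0.inv().apply(np.array([x,y,z])-o["tool_pos"]),"turn",(R0.inv()*R1).as_rotvec())
if __name__=="__main__": delta(*map(float,sys.argv[1:]))
E
python3 d.py 496 -194 150 -21.7
```

```text
t 0.9 pos [ 280.892 -586.188  248.322] yaw -64.4 F [ 0.228 -0.043  0.002] grip 85.3
shift [-260.756 -363.435   98.339] turn [-0.    -0.    -0.745]
```

```bash
python3 -m crank '[[-22,-31,4,0,0,-0.07,85],[-44,-62,8,0,0,-0.14,85],[-66,-93,12,0,0,-0.21,85],[-88,-124,16,0,0,-0.28,85],[-110,-155,20,0,0,-0.35,85]]' 70; python3 d.py 496 -194 150 -21.7
```

```text
t: 1.32
tool_pos: [373.8, -418.5, 228.4]
orientation: [2.911, -1.181, 0.001]
contact_force: [1.1, -0.3, -0.6]
grip_width: 85.0
t 1.32 pos [ 373.786 -418.5    228.394] yaw -44.17 F [ 1.054 -0.316 -0.642] grip 85.0
shift [ -68.818 -246.178   78.376] turn [ 0.    -0.001 -0.392]
```

```bash
python3 -m crank '[[-10,-35,10,0,0,-0.08,85],[-20,-70,20,0,0,-0.16,85],[-30,-105,30,0,0,-0.24,85],[-40,-140,40,0,0,-0.32,85],[-50,-175,45,0,0,-0.392,85]]'; python3 d.py 496 -194 110 -21.7
```

```text
t: 1.73
tool_pos: [460.0, -256.5, 182.6]
orientation: [3.086, -0.586, -0.0]
contact_force: [-0.1, 0.2, -0.4]
grip_width: 84.9
t 1.73 pos [ 460.044 -256.486  182.619] yaw -21.5 F [-0.1    0.199 -0.368] grip 84.9
shift [ 10.564 -71.321  72.611] turn [0.    0.    0.003]
```

```bash
python3 -m crank '[[3,-20,15,0,0,0,85],[6,-40,35,0,0,0,85],[9,-60,55,0,0,0,85],[10.5,-71.3,72,0,0,0,85],[10.5,-71.3,72.6,0,0,0,85]]'; python3 d.py 496 -194 27 -21.7; python3 - <<'E'
from h import *
a=env.snapshot("top");b=env.snapshot("scene")
z=lambda i,x,y,w,h,k:cv2.resize(i["color"][y:y+h,x:x+w,::-1],None,fx=k,fy=k,interpolation=cv2.INTER_CUBIC)
cv2.imwrite("pics/p2.png",np.hstack([z(a,240,170,80,60,5),z(b,185,160,80,60,5)]))
E
```

```text
t: 2.15
tool_pos: [496.0, -190.1, 107.5]
orientation: [-3.085, 0.578, 0.006]
contact_force: [0.1, 1.4, -0.4]
grip_width: 85.1
t 2.15 pos [ 495.987 -190.083  107.528] yaw -21.21 F [ 0.134  1.391 -0.447] grip 85.1
shift [ 1.789  3.788 80.514] turn [-0.002  0.004  0.009]
```

View pics/p2.png

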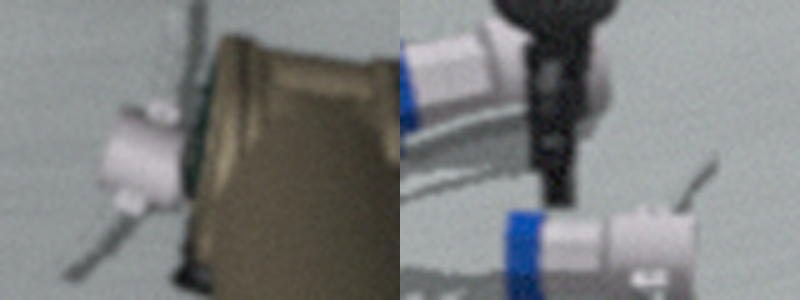

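The crop shows the fingers lined up over the neck, with the jaws across it. The arms are clear of them. Going down.

```bash
python3 -m crank '[[0.5,1,20,0,0,0.005,85],[1,2,40,0,0,0.008,85],[1.8,3.8,60,0,0,0.008,85],[1.8,3.8,76,0,0,0.008,85],[1.8,3.8,80.5,0,0,0.008,85]]'; python3 d.py 496 -194 27 -21.7
```

```text
t: 2.67
tool_pos: [494.6, -200.2, 28.6]
orientation: [3.082, -0.601, -0.005]
contact_force: [0.4, -0.4, 0.2]
grip_width: 85.1
t 2.67 pos [ 494.559 -200.227   28.629] yaw -22.07 F [ 0.382 -0.397  0.161] grip 85.1
shift [-1.    -6.315  1.619] turn [ 0.002  0.003 -0.006]
```

```bash
python3 -m crank '[[-1,-6.3,1.5,0,0,0,85],[-1,-6.3,1.5,0,0,0,85],[-1,-6.3,1.5,0,0,0,85],[-1,-6.3,1.5,0,0,0,85],[-1,-6.3,1.5,0,0,0,85]]'; python3 d.py 496 -194 27 -21.7; python3 -m crank '[[0,0,0,0,0,0,60],[0,0,0,0,0,0,45],[0,0,0,0,0,0,30],[0,0,0,0,0,0,30],[0,0,0,0,0,0,30]]' 70;python3 d.py 496 -194 150 -21.7
```

```text
t: 3.08
tool_pos: [496.6, -194.3, 28.1]
orientation: [3.082, -0.601, -0.002]
contact_force: [-0.0, 0.6, 0.8]
grip_width: 85.2
t 3.08 pos [ 496.605 -194.337   28.094] yaw -22.07 F [-0.003  0.569  0.788] grip 85.2
shift [-0.686 -0.087  1.095] turn [ 0.002  0.001 -0.007]
t: 3.5
tool_pos: [496.7, -194.4, 28.6]
orientation: [3.082, -0.601, -0.002]
contact_force: [-0.7, -0.3, 6.7]
grip_width: 43.2
t 3.5 pos [ 496.68  -194.405   28.639] yaw -22.07 F [-0.714 -0.271  6.721] grip 43.2
shift [  -0.864    0.138 -121.36 ] turn [ 0.002  0.001 -0.006]
```

Gripped at 43 mm, across the flats. Now I lift.

```bash
python3 -m crank '[[0,0,-10,0,0,0,30],[0,0,-35,0,0,0,30],[0,0,-65,0,0,0,30],[0,0,-95,0,0,0,30],[0,0,-114,0,0,0,30]]'; python3 - <<'E'
from h import *
im=np.load("topavg.npy"); sc=np.load("scavg.npy"); s=env.snapshot("top"); c=env.snapshot("scene")
# axis of port from brass points in the top view at z=140
for u,v in((156,194.6),(161,194.86),(167,194.93),(172,195.02),(172.7,195),(151.5,194.8)): print(u,v,onz(s,u,v,140))
g=im.mean(2)
for col in(130,135,140,145,148): print(col,g[182:208,col].round().astype(int))
# scene view: brass mask principal axis, tip/collar
RB=sc[...,0]-sc[...,2]
for q in range(322,350): print(q,RB[150:176,q].round().astype(int))
print([px(c,[530,y,140]) for y in(150,160,182,214)])
E
python3 d.py 530 30 142 -1.5
```

```text
t: 3.92
tool_pos: [497.0, -194.3, 145.2]
orientation: [3.081, -0.601, 0.001]
contact_force: [1.1, -0.7, -4.9]
grip_width: 43.2
156 194.6 [531.4  200.97 140.  ]
161 194.86 [530.44 185.97 140.  ]
167 194.93 [530.01 167.97 140.  ]
172 195.02 [529.56 152.96 140.  ]
172.7 195 [529.6  150.86 140.  ]
151.5 194.8 [530.96 214.44 140.  ]
130 [ 68  74  79  76  67  68  84  97 109 119 128 137 140 140 136 130 121 111
  99  90  94 102  95  83  83  83]
135 [144 143 143 133 106  81  88 101 111 122 129 138 142 142 138 132 125 116
 108  91  76  74  78  83  97 100]
140 [142 142 143 138 119  92  89 100 113 120 129 137 143 143 139 132 125 117
 108  92  67  54  78 110 123 126]
145 [143 143 141 131 114 101 101 112 119 127 133 138 142 143 141 137 131 125
 117 108  98  86  80  85 110 134]
148 [144 141 130 103  85  89 101 110 118 124 130 135 140 143 142 139 133 128
 121 112 101  88  84 107 130 135]
322 [-2 -2 -3 -4 -2 -4 -2 -3 -5 -6 -7 -5 -1 -1 -2 -1 -6 -7 -5 -6 -6 -6 -7 -7
 -6 -7]
323 [-2 -4 -6 -2 -4 -3 -3 -5 -5 -4 -2  3  6  6  4  2 -4 -3  0  1 -4 -7 -7 -7
 -6 -7]
324 [ -1  -4  -5  -2  -3  -4  -4  -8  -5   2 
[... 2000 characters left out ...]
 2 24 36 47 58 69 77 75 62 47 41 34 30 21 -2 -8 -6
 -6 -6]
346 [-6 -6 -5 -6 -7 -6 -7 -8 -7  0  4 12 26 37 42 34 24 17 13  7  3 -4 -7 -7
 -4 -4]
347 [-6 -6 -7 -6 -6 -7 -7 -6 -8 -7 -4 -7 -3 -1  3  5  1 -2 -4 -4 -3 -5 -5 -6
 -6 -6]
348 [ -6  -6  -6  -7  -6  -7  -7  -5  -7  -6  -7  -6  -7  -5  -5  -5  -6  -5
  -4  -4  -2  -4  -7  -7  -8 -10]
349 [ -6  -7  -6  -6  -6  -7  -7  -6  -8  -6  -4  -4  -4  -4  -4  -4  -4  -5
  -3  -2  -4 -10 -10 -11 -19 -23]
[array([324.99, 165.91]), array([327.87, 165.29]), array([334.18, 163.93]), array([343.27, 161.97])]
t 4.02 pos [ 498.598 -194.901  145.775] yaw -22.07 F [ 1.668  0.33  -3.762] grip 42.5
shift [ -55.435 -220.223    3.058] turn [ 0.003 -0.005 -0.359]
```

```bash
python3 -m crank '[[-6,-35,1,0,0,-0.07,30],[-15,-73,2,0,0,-0.14,30],[-26,-110,3,0,0,-0.21,30],[-38,-147,4,0,0,-0.29,30],[-48,-182,4,0,0,-0.354,30]]'; python3 d.py 526.2 35 140.7 -1.7
```

```text
t: 4.43
tool_pos: [520.6, -6.1, 139.5]
orientation: [3.138, -0.042, 0.0]
contact_force: [0.8, 1.0, -4.5]
grip_width: 42.8
t 4.43 pos [520.614  -6.11  139.453] yaw -1.55 F [ 0.843  0.97  -4.466] grip 42.8
shift [  4.475 -41.241  -1.389] turn [ 0.003 -0.     0.003]
```

```bash
python3 -m crank '[[2,-15,-0.7,0.003,0,0.003,30],[4.5,-35,-1.4,0.003,0,0.003,30],[4.5,-41.2,-1.4,0.003,0,0.003,30],[4.5,-41.2,-1.4,0.003,0,0.003,30],[4.5,-41.2,-1.4,0.003,0,0.003,30]]'; python3 d.py 526.2 35 140.7 -1.7;  python3 - <<'E'
from h import *
F=[env.snapshot("top") for _ in range(6)];G=[env.snapshot("scene") for _ in range(6)]
a=np.mean([f["color"].astype(float) for f in F],0);b=np.mean([f["color"].astype(float) for f in G],0); np.save("a3.npy",a);np.save("b3.npy",b)
z=lambda i,x,y,w,h,k:cv2.resize(i[y:y+h,x:x+w,::-1].round().astype(np.uint8),None,fx=k,fy=k,interpolation=cv2.INTER_CUBIC)
cv2.imwrite("pics/p3.png",np.vstack([z(a,140,150,133,50+35,6),z(b,265,130,133,60,6)])[:600+270])
i=cv2.imread("pics/p3.png"); cv2.imwrite("pics/p3.png",cv2.resize(i,None,fx=.68,fy=.68,interpolation=cv2.INTER_AREA))
R_G=a[...,0]-a[...,1]
for c in range(180,206,2): print(c,R_G[175:216,c].round().astype(int))
E
```

```text
t: 4.85
tool_pos: [525.2, 33.8, 139.8]
orientation: [3.139, -0.047, -0.003]
contact_force: [0.2, -0.4, -4.8]
grip_width: 42.8
t 4.85 pos [525.208  33.751 139.763] yaw -1.73 F [ 0.243 -0.42  -4.793] grip 42.8
shift [ 0.952 -1.276 -0.942] turn [ 0.002  0.002 -0.001]
180 [ 4  6  5  5  5  7  6  6  6  7  9  8  9 10  9 10 10  9  9  9  7  6  8  8
  8  8  7  8  9  8  8  6  5  5  6  6  4  3  3  4  4]
182 [8 9 8 6 6 7 9 8 8 8 6 7 6 7 8 8 8 8 8 8 8 9 7 8 8 8 8 8 8 8 7 8 8 7 8 8 8
 8 8 8 8]
184 [ 9 10 10 10 10  9  9  9  9  9 10  9  9  8  9  8  9  8  8  8  8  8  8  8
  8  9  8  7  8  8  8  7  8  9  8  8  8  8  8  9  8]
186 [10 10 10  9  8  8  9  8  8  8  7  8  8  7  6  8  8  8  8  8  7  8  7  8
  7  8  7  8  8  7  7  9  7  8  8  8  8  8  9  8  8]
188 [10 10 10  8  8  8  8  7  7  8  7  8  8  7  8  7  8  6  8  8  8  8  7  8
  7  8  7  8  8  8  8  8  8  8  7  9  8  8  9  8  8]
190 [11  8  8  7  8  8  9  7  8  7  7  8  7  6  8  8  8  7  8  8  7  9  7  8
  8  8  7  8  9  8  8  7  8  8  9  8  8  7  7  9  8]
192 [9 8 6 6 6 8 7 7 7 7 6 8 6 7 7 7 7 8 7 8 8 8 7 8 7 7 8 8 9 8 7 6 8 8 8 7 8
 7 6 7 8]
194 [8 7 6 5 7 7 7 6 7 7 7 8 8 7 7 8 8 8 7 7 7 6 5 8 8 8 8 7 7 8 7 7 7 7 8 8 7
 7 8 7 7]
196 [8 7 7 6 7 6 5 6 6 6 6 8 6 7 8 6 7 8 7 6 7 6 8 6 7 7 7 6 7 7 7 7 7 7 8 8 8
 7 8 6 8]
198 [8 7 7 6 6 7 6 6 6 6 6 7 7 6 6 7 7 7 7 6 6 7 7 6 7 5 7 7 7 6 7 7 6 7 6 7 7
 6 8 8 7]
200 [6 6 7 7 7 6 6 7 6 5 4 6 6 6 6 6 7 6 6 6 6 6 6 6 6 6 7 6 6 6 6 7 6 7 8 8 6
 7 6 7 7]
202 [8 8 6 5 6 5 6 6 5 5 5 5 5 5 6 5 5 6 5 6 6 6 6 7 6 7 6 6 6 7 7 5 6 6 6 7 6
 6 8 7 6]
204 [8 7 7 6 6 5 5 5 4 5 7 5 6 5 6 6 6 5 6 6 7 4 4 6 6 6 4 5 5 6 6 7 6 6 5 6 6
 5 5 5 7]
```

View pics/p3.png

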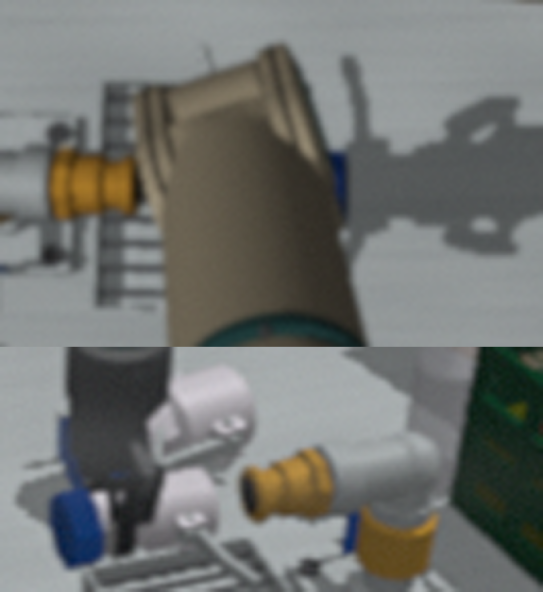

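Arm and coupling hide each other in the top view. In the scene view the coupling body, at about (311,169) px, lines up with the predicted axis and the mouth faces the adaptor tip at (326,166). I'll approach, then push in with small guarded steps.

```bash
cat > g.py <<'E'
import sys,numpy as np
from workcell import env
np.set_printoptions(precision=2,suppress=True)
o=env.get_obs(); f=o["contact_force"]; print(" guard F",f,"M",o["ft_torque"],"pos",o["tool_pos"])
sys.exit(int(np.linalg.norm(f-[0,0,-4.6])>float(sys.argv[1])))
E
python3 -m crank '[[0.5,-6,-0.9,0.002,0.002,0,30],[1,-14,-0.9,0.002,0.002,0,30],[1,-22,-0.9,0.002,0.002,0,30],[1,-30,-0.9,0.002,0.002,0,30],[1,-34,-0.9,0.002,0.002,0,30]]' >/dev/null; python3 g.py 6; python3 -m crank '[[0,0,0,0,0,0,30],[0,0,0,0,0,0,30],[0,0,0,0,0,0,30],[0,0,0,0,0,0,30],[0,0,0,0,0,0,30]]' >/dev/null; python3 g.py 6; python3 d.py 527.2 69 140.6 -1.7
```

```text
guard F [-0.61 -1.01 -4.88] M [-0.24  0.05 -0.04] pos [528.25  71.36 141.7 ]
 guard F [-0.74 -0.06 -4.77] M [-0.18 -0.06  0.03] pos [528.1   71.17 141.68]
t 6.28 pos [528.101  71.168 141.68 ] yaw -1.6 F [-0.742 -0.056 -4.768] grip 42.7
shift [-0.842  2.195  1.072] turn [-0.003 -0.002  0.002]
```

```bash
python3 -m crank '[[-0.8,0,1,0,0,0,30],[-0.8,0,1,0,0,0,30],[-0.8,-1,1,0,0,0,30],[-0.8,-2,1,0,0,0,30],[-0.8,-3,1,0,0,0,30]]' >/dev/null; python3 g.py 6 && python3 -m crank '[[0,-1,0,0,0,0,30],[0,-2,0,0,0,0,30],[0.1,-3,0,0,0,0,30],[0.1,-4,0,0,0,0,30],[0.1,-5,0,0,0,0,30]]' >/dev/null; python3 g.py 6 && python3 -m crank '[[0,-1,0,0,0,0,30],[0,-2,0,0,0,0,30],[0.1,-3,0,0,0,0,30],[0.1,-4,0,0,0,0,30],[0.1,-5,0,0,0,0,30]]' >/dev/null; python3 g.py 6; python3 d.py 527.6 84 140.6 -1.7
```

```text
guard F [ 2.78 -1.04 -5.17] M [-0.44 -0.57 -0.19] pos [528.2   72.82 140.8 ]
 guard F [ 2.27 -0.85 -4.85] M [-0.33 -0.53 -0.21] pos [528.85  78.21 140.93]
 guard F [ 2.01 -0.93 -4.85] M [-0.25 -0.35 -0.15] pos [528.93  83.38 140.9 ]
t 7.53 pos [528.934  83.384 140.896] yaw -1.7 F [ 2.007 -0.93  -4.847] grip 42.5
shift [-1.353 -0.575  0.291] turn [-0.002 -0.004 -0.   ]
```

Entered; there's a slight +x side force, so I shift +x a little and continue.

```bash
python3 -m crank '[[0.4,-1,0,0,0,0,30],[0.8,-2,0,0,0,0,30],[1,-3,0,0,0,0,30],[1,-4,0,0,0,0,30],[1,-5,0,0,0,0,30]]' >/dev/null; python3 g.py 6 && python3 -m crank '[[0.2,-1,0,0,0,0,30],[0.2,-2,0,0,0,0,30],[0.2,-3,0,0,0,0,30],[0.2,-4,0,0,0,0,30],[0.2,-5,0,0,0,0,30]]' >/dev/null; python3 g.py 6 ; python3 d.py 529 94 140.6 -1.7
```

```text
guard F [ 0.38 -0.35 -5.42] M [-0.15  0.01  0.04] pos [529.59  88.6  140.76]
 guard F [-0.01 -0.06 -5.89] M [-0.09  0.   -0.04] pos [529.95  93.65 140.8 ]
t 8.37 pos [529.945  93.645 140.801] yaw -1.68 F [-0.013 -0.056 -5.892] grip 42.6
shift [-0.956 -0.327  0.199] turn [-0.002 -0.003  0.   ]
```

```bash
python3 -m crank '[[0,-1,0.2,0,0,0,30],[0.1,-2,0.3,0,0,0,30],[0.1,-3,0.3,0,0,0,30],[0.1,-4,0.3,0,0,0,30],[0.1,-5,0.3,0,0,0,30]]' >/dev/null; python3 g.py 6 && python3 -m crank '[[0.1,-1,0,0,0,0,30],[0.1,-2,0,0,0,0,30],[0.1,-3,0,0,0,0,30],[0.1,-4,0,0,0,0,30],[0.1,-5,0,0,0,0,30]]' >/dev/null; python3 g.py 4 && python3 -m crank '[[0,-0.6,0,0,0,0,30],[0,-1.2,0,0,0,0,30],[0,-1.8,0,0,0,0,30],[0,-2.4,0,0,0,0,30],[0,-3,0,0,0,0,30]]' >/dev/null; python3 g.py 4
```

```text
guard F [-0.59 -0.59 -4.95] M [-0.14  0.01  0.  ] pos [530.14  98.73 140.46]
 guard F [ 0.18  0.13 -4.73] M [-0.2  -0.    0.03] pos [530.42 103.83 140.49]
 guard F [-0.42 -0.27 -4.63] M [-0.11  0.03 -0.03] pos [530.46 106.85 140.48]
```

```bash
S='[[0,-0.4,0,0,0,0,30],[0,-0.8,0,0,0,0,30],[0,-1.2,0,0,0,0,30],[0,-1.6,0,0,0,0,30],[0,-2,0,0,0,0,30]]'; echo; 
python3 -m crank '[[0,-0.4,0,0,0,0,30],[0,-0.8,0,0,0,0,30],[0,-1.2,0,0,0,0,30],[0,-1.6,0,0,0,0,30],[0,-2,0,0,0,0,30]]' >/dev/null; python3 g.py 3 && python3 -m crank '[[0,-0.3,0,0,0,0,30],[0,-0.6,0,0,0,0,30],[0,-0.9,0,0,0,0,30],[0,-1.2,0,0,0,0,30],[0,-1.5,0,0,0,0,30]]' >/dev/null; python3 g.py 3 && python3 -m crank '[[0,-0.3,0,0,0,0,30],[0,-0.6,0,0,0,0,30],[0,-0.9,0,0,0,0,30],[0,-1.2,0,0,0,0,30],[0,-1.5,0,0,0,0,30]]' >/dev/null; python3 g.py 3 && python3 -m crank '[[0,-0.2,0,0,0,0,30],[0,-0.4,0,0,0,0,30],[0,-0.6,0,0,0,0,30],[0,-0.8,0,0,0,0,30],[0,-1,0,0,0,0,30]]' >/dev/null; python3 g.py 3 && python3 -m crank '[[0,-0.2,0,0,0,0,30],[0,-0.4,0,0,0,0,30],[0,-0.6,0,0,0,0,30],[0,-0.8,0,0,0,0,30],[0,-1,0,0,0,0,30]]' >/dev/null; python3 g.py 3
```

```text
guard F [-0.89 -0.66 -4.57] M [-0.12 -0.03  0.02] pos [530.55 108.86 140.48]
 guard F [ 0.67 -2.7  -4.16] M [-0.53  0.03 -0.07] pos [530.54 109.8  140.48]
 guard F [ 0.09 -5.87 -3.84] M [-1.21  0.   -0.08] pos [530.49 110.09 140.43]
 guard F [ 0.09 -5.87 -3.84] M [-1.21  0.   -0.08] pos [530.49 110.09 140.43]
 guard F [ 0.09 -5.87 -3.84] M [-1.21  0.   -0.08] pos [530.49 110.09 140.43]
```

The seal is felt at y≈109.7 (force rises about 10 N/mm). One more gentle press to about 9 N, then a look.

```bash
python3 -m crank '[[0,-1.3,0,0,0,0,30],[0,-1.5,0,0,0,0,30],[0,-1.7,0,0,0,0,30],[0,-1.9,0,0,0,0,30],[0,-2.1,0,0,0,0,30]]' >/dev/null; python3 g.py 3; python3 -m crank '[[0,-1.8,0,0,0,0,30],[0,-1.8,0,0,0,0,30],[0,-1.8,0,0,0,0,30],[0,-1.8,0,0,0,0,30],[0,-1.8,0,0,0,0,30]]' >/dev/null; python3 g.py 3;  python3 - <<'E'
from h import *
a=env.snapshot("top")["color"];b=env.snapshot("scene")["color"]
z=lambda i,x,y,w,h,k:cv2.resize(i[y:y+h,x:x+w,::-1],None,fx=k,fy=k,interpolation=cv2.INTER_CUBIC)
cv2.imwrite("pics/p4.png",np.vstack([z(a,110,150,110,70,5),z(b,285,130,110,70,5)])[:,:])
E
```

```text
guard F [-0.52 -6.17 -4.13] M [-1.54 -0.01 -0.12] pos [530.43 110.25 140.33]
 guard F [ 0.61 -6.51 -2.74] M [-1.34  0.05 -0.03] pos [530.38 110.19 140.26]
```

View pics/p4.png

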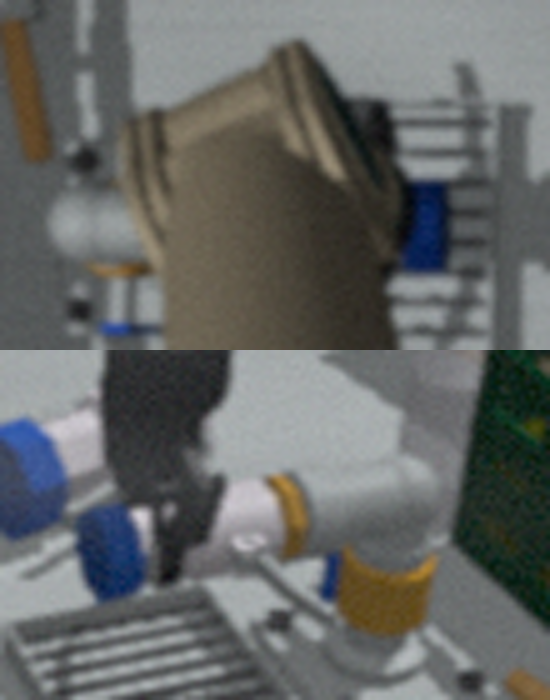

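The body sits just short of the brass collar with the arms still out. Correcting the tip for its top-rim height gives y≈146, which agrees with home at neck y≈110. So it's seated on the seal, and I release and lift.

```bash
python3 -m crank '[[0,0,0,0,0,0,50],[0,0,0,0,0,0,85],[0,0,0,0,0,0,85],[0,0,0,0,0,0,85],[0,0,0,0,0,0,85]]' >/dev/null; python3 g.py 3;python3 -m crank '[[0,0,0,0,0,0,85],[0,0,-10,0,0,0,85],[0,0,-30,0,0,0,85],[0,0,-60,0,0,0,85],[0,0,-85,0,0,0,85]]' >/dev/null; python3 d.py 440 200 230 -1.7;  python3 - <<'E'
from h import *
a=env.snapshot("top")["color"];b=env.snapshot("scene")["color"]
z=lambda i,x,y,w,h,k:cv2.resize(i[y:y+h,x:x+w,::-1],None,fx=k,fy=k,interpolation=cv2.INTER_CUBIC)
cv2.imwrite("pics/p5.png",np.vstack([z(a,110,150,120,60,5),z(b,285,130,120,60,5)]))
E
```

```text
guard F [-0.07  0.35 -0.55] M [ 0.09  0.02 -0.04] pos [530.68 111.12 140.61]
t 12.63 pos [530.457 111.737 227.47 ] yaw -1.88 F [0.618 0.071 0.186] grip 85.4
shift [-93.298 -85.237  -3.039] turn [ 0.004 -0.002 -0.003]
```

View pics/p5.png

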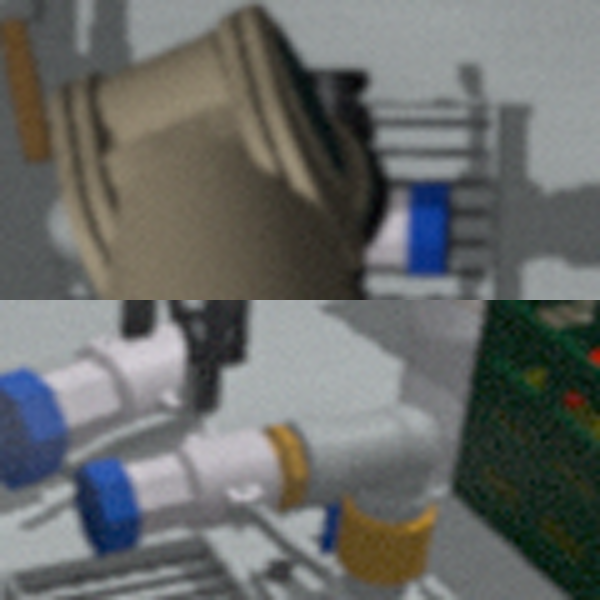

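The head hangs in place on the adaptor, rose at about (305,230) px in the scene, gripper free. Now I close the fingers and go to the mouth side of the left arm.

```bash
python3 -m crank '[[-17,-19,0,0,0,0,60],[-36,-40,0,0,0,0,30],[-55,-62,0,0,0,0,0],[-73,-84,0,0,0,0,0],[-89,-101.5,0,0,0,0,0]]' >/dev/null; python3 -m crank '[[0,0,0,0,0,0,0],[0,0,0,0,0,0,0],[0,0,0,0,0,0,0],[0,0,0,0,0,0,0],[0,0,0,0,0,0,0]]' 60 >/dev/null; python3 d.py 445 216 143 -1.7;  python3 - <<'E'
from h import *
a=env.snapshot("top")["color"];b=env.snapshot("scene")["color"]
z=lambda i,x,y,w,h,k:cv2.resize(i[y:y+h,x:x+w,::-1],None,fx=k,fy=k,interpolation=cv2.INTER_CUBIC)
cv2.imwrite("pics/p6.png",np.vstack([z(a,100,140,120,90,5),z(b,285,120,120,70,5)])[:, :])
E
```

```text
t 13.57 pos [446.91  217.396 229.248] yaw -1.96 F [ 0.703 -1.612  0.088] grip -0.4
shift [-2.767  1.368 86.225] turn [ 0.001 -0.011 -0.005]
```

View pics/p6.png

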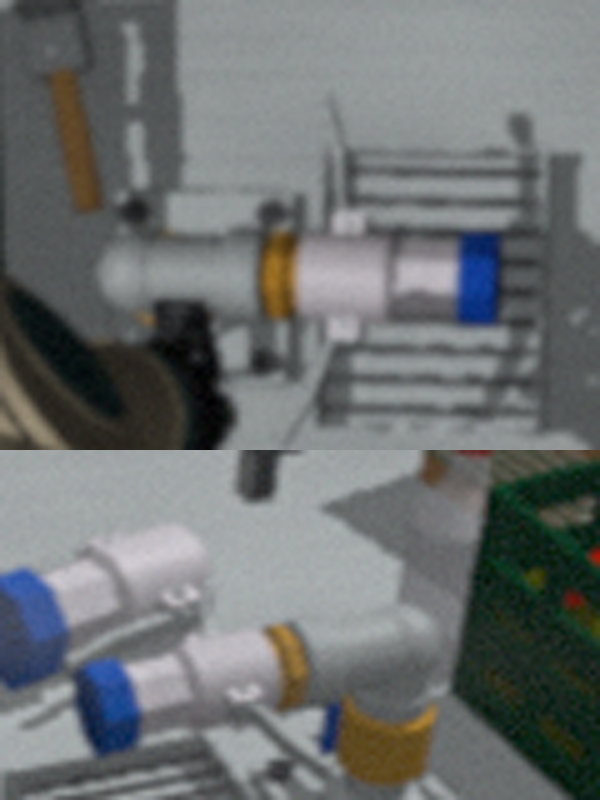

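Clear view. The left arm runs in the top crop from its pin (342,328) out to (295,440), θ≈1.9. The right arm runs (347,220)→(332,95), θ≈1.7. The fingers are off to the mouth side of the left arm. I'll descend and work out the arc.

```bash
python3 -m crank '[[-1,0,15,0,0,0,0],[-2.5,1,35,0,0,0,0],[-2.5,1,55,0,0,0,0],[-2.5,1,74,0,0,0,0],[-2.5,1,86,0,0,0,0]]' >/dev/null; python3 -m crank '[[0,0,0,0,0,0,0],[0,0,0,0,0,0,0],[0,0,0,0,0,0,0],[0,0,0,0,0,0,0],[0,0,0,0,0,0,0]]'  >/dev/null; python3 d.py 445 216 143 -1.7; cat > arc.py <<'E'
import numpy as np,sys
from workcell import env
from scipy.spatial.transform import Rotation as Ro
np.set_printoptions(precision=1,suppress=True)
side=float(sys.argv[1]); N=np.array([530.4,110.]); c=np.array([.03,.9996]); l=side*np.array([-.9996,.03])
pin=N+49.2*c+30*l; o=env.get_obs(); R=Ro.from_rotvec(o["orientation"])
for th in map(float,sys.argv[2:]):
    d=-np.cos(th)*c+np.sin(th)*l; n=np.sin(th)*c+np.cos(th)*l
    h=11*abs(n@c)+14.5*abs(n@l); p=pin+60*d+(12+h)*n
    print(th,"world",p,"shift",R.inv().apply(np.r_[p,143]-o["tool_pos"]))
E
python3 arc.py 1 1.95 1.8 1.6 1.4 1.2 1 .8 .6 .4 .2 .1 0
```

```text
t 14.5 pos [445.381 215.97  142.468] yaw -2.01 F [-1.598  1.123  0.026] grip -0.5
shift [-0.376 -0.016 -0.536] turn [ 0.001 -0.01  -0.005]
1.95 world [457.8 209.3] shift [12.7  6.3 -0.4]
1.8 world [450.6 200.6] shift [ 5.7 15.2 -0.5]
1.6 world [443.4 187. ] shift [-1.  29.  -0.5]
1.4 world [438.9 176.7] shift [-5.1 39.5 -0.5]
1.2 world [436.1 166. ] shift [-7.5 50.3 -0.6]
1.0 world [435.5 154.1] shift [-7.7 62.1 -0.5]
0.8 world [437.4 141.7] shift [-5.4 74.5 -0.5]
0.6 world [442.1 129.4] shift [-0.2 86.7 -0.4]
0.4 world [449.9 117.9] shift [ 8.  97.9 -0.3]
0.2 world [460.6 108.1] shift [ 19.  107.2  -0.2]
0.1 world [466.8 104.2] shift [ 25.3 111.   -0.2]
0.0 world [473.6 100.9] shift [ 32.2 114.   -0.1]
```

```bash
python3 -m crank '[[2,8,0,0,0,0,0],[2,16,0,0,0,0,0],[0,24,0,0,0,0,0],[-2,32,0,0,0,0,0],[-5,39.5,0,0,0,0,0]]' >/dev/null; python3 g.py 30; python3 arc.py 1 1.4 1.2 1.0 .8 .6 ; python3 -m crank '[[-1,4,0,0,0,0,0],[-2,8,0,0,0,0,0],[-3,12,0,0,0,0,0],[-3.5,16,0,0,0,0,0],[-3.5,20,0,0,0,0,0]]' >/dev/null; python3 g.py 30; python3 arc.py 1 1.0 .8 .6 .4 .2 0
```

```text
guard F [ 0.53  0.85 -0.05] M [ 0.09 -0.09  0.03] pos [438.84 175.27 142.51]
1.4 world [438.9 176.7] shift [ 0.  -1.5 -0.5]
1.2 world [436.1 166. ] shift [-2.4  9.4 -0.5]
1.0 world [435.5 154.1] shift [-2.6 21.2 -0.5]
0.8 world [437.4 141.7] shift [-0.3 33.6 -0.4]
0.6 world [442.1 129.4] shift [ 5.  45.7 -0.4]
 guard F [0.26 1.13 0.07] M [ 0.12 -0.02  0.  ] pos [434.52 155.37 142.53]
1.0 world [435.5 154.1] shift [ 1.   1.2 -0.5]
0.8 world [437.4 141.7] shift [ 3.3 13.5 -0.4]
0.6 world [442.1 129.4] shift [ 8.6 25.7 -0.4]
0.4 world [449.9 117.9] shift [16.7 36.9 -0.3]
0.2 world [460.6 108.1] shift [27.7 46.3 -0.1]
0.0 world [473.6 100.9] shift [41. 53.  0.]
```

```bash
python3 -m crank '[[1.5,6,0,0,0,0,0],[3,12,0,0,0,0,0],[5,17,0,0,0,0,0],[7,22,0,0,0,0,0],[9,26,0,0,0,0,0]]' >/dev/null; python3 g.py 30;  python3 -m crank '[[1.5,2.5,0,0,0,0,0],[3.5,5,0,0,0,0,0],[5.5,7.5,0,0,0,0,0],[7.5,10,0,0,0,0,0],[9,12,0,0,0,0,0]]' >/dev/null; python3 g.py 30; python3 arc.py 1  .6 .4 .3 .2 .1 0;  python3 - <<'E'
from h import *
a=env.snapshot("top")["color"];b=env.snapshot("scene")["color"]
z=lambda i,x,y,w,h,k:cv2.resize(i[y:y+h,x:x+w,::-1],None,fx=k,fy=k,interpolation=cv2.INTER_CUBIC)
cv2.imwrite("pics/p7.png",np.vstack([z(a,120,150,100,70,5),z(b,285,130,100,60,5)])[:, :])
E
```

```text
guard F [-0.95  2.03  0.48] M [ 0.45  0.1  -0.02] pos [442.81 128.63 142.65]
 guard F [-0.87  1.68 -0.14] M [0.34 0.19 0.02] pos [451.48 116.06 142.71]
0.6 world [442.1 129.4] shift [ -9.8 -13.   -0.4]
0.4 world [449.9 117.9] shift [-1.6 -1.8 -0.3]
0.3 world [454.9 112.7] shift [ 3.6  3.2 -0.3]
0.2 world [460.6 108.1] shift [ 9.4  7.6 -0.2]
0.1 world [466.8 104.2] shift [15.8 11.3 -0.1]
0.0 world [473.6 100.9] shift [22.7 14.4 -0. ]
```

View pics/p7.png

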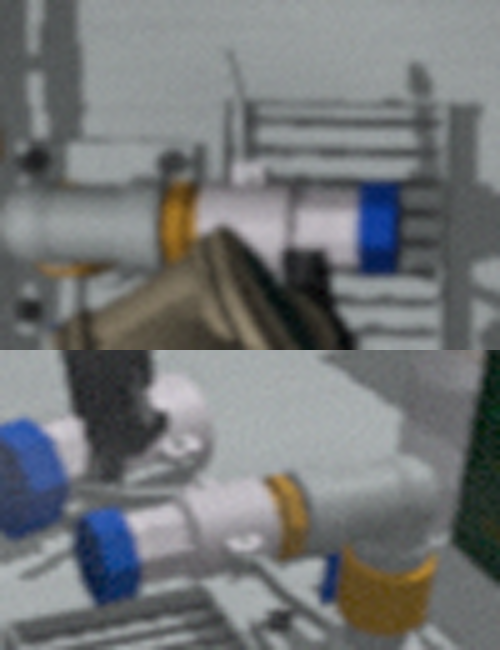

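The head hasn't moved and the force on the finger is about 2 N. I keep going until shut, watching the force rise.

```bash
python3 -m crank '[[2,1.7,0,0,0,0,0],[4,3.3,0,0,0,0,0],[6,5,0,0,0,0,0],[8,6.5,0,0,0,0,0],[10,8,0,0,0,0,0]]' >/dev/null; python3 g.py 12 ;  python3 -m crank '[[1.5,1,0,0,0,0,0],[3,2,0,0,0,0,0],[4.5,3,0,0,0,0,0],[6,4,0,0,0,0,0],[7.5,5,0,0,0,0,0]]' >/dev/null; python3 g.py 12;  python3 -m crank '[[1,.5,0,0,0,0,0],[2,1,0,0,0,0,0],[3,1.5,0,0,0,0,0],[4,2,0,0,0,0,0],[5,2,0,0,0,0,0]]' >/dev/null; python3 g.py 12; python3 arc.py 1 .1 0
```

```text
guard F [-0.28  0.91  0.29] M [ 0.18  0.21 -0.01] pos [461.48 107.12 142.8 ]
 guard F [-0.48  0.55  0.31] M [ 0.2   0.17 -0.05] pos [468.87 101.69 142.88]
 guard F [-0.48  0.55  0.31] M [ 0.2   0.17 -0.05] pos [468.87 101.69 142.88]
0.1 world [466.8 104.2] shift [-2.1 -2.4 -0.1]
0.0 world [473.6 100.9] shift [ 4.8  0.6 -0.1]invalid input: not JSON, or not a number
```

```bash
python3 -m crank '[[1,0.3,0,0,0,0,0],[2,0.6,0,0,0,0,0],[3,0.6,0,0,0,0,0],[4,0.6,0,0,0,0,0],[5,0.6,0,0,0,0,0]]' >/dev/null; python3 g.py 10 &&  python3 -m crank '[[1,0,0,0,0,0,0],[2,0,0,0,0,0,0],[3,0,0,0,0,0,0],[3,0,0,0,0,0,0],[3,0,0,0,0,0,0]]' >/dev/null; python3 g.py 11 &&  python3 -m crank '[[1,0,0,0,0,0,0],[2,0,0,0,0,0,0],[3,0,0,0,0,0,0],[3,0,0,0,0,0,0],[3,0,0,0,0,0,0]]' >/dev/null; python3 g.py 11
```

```text
guard F [-4.31  0.21  0.83] M [ 0.12  1.07 -0.  ] pos [472.28 100.57 142.6 ]
 guard F [-7.4   1.49  2.24] M [ 0.17  1.3  -0.07] pos [473.26 100.12 142.16]
 guard F [-7.3   1.79  1.98] M [ 0.2   1.51 -0.05] pos [473.88  99.87 141.72]
```

```bash
python3 -m crank '[[2,0,0,0,0,0,0],[3,0,0,0,0,0,0],[4,0,0,0,0,0,0],[4,0,0,0,0,0,0],[4,0,0,0,0,0,0]]' >/dev/null; python3 g.py 14 &&  python3 -m crank '[[3,0,0,0,0,0,0],[4,0,0,0,0,0,0],[5,0,0,0,0,0,0],[5,0,0,0,0,0,0],[5,0,0,0,0,0,0]]' >/dev/null; python3 g.py 16 &&  python3 -m crank '[[4,0,0,0,0,0,0],[5,0,0,0,0,0,0],[6,0,0,0,0,0,0],[6,0,0,0,0,0,0],[6,0,0,0,0,0,0]]' >/dev/null; python3 g.py 16
```

```text
guard F [-7.36  1.03  0.68] M [ 0.24  1.54 -0.03] pos [475.11  99.4  141.05]
 guard F [-10.13   2.4    2.14] M [ 0.52  2.22 -0.06] pos [475.7   99.28 140.13]
 guard F [-14.26   2.45   3.7 ] M [ 0.7   2.71 -0.09] pos [475.99  99.3  139.01]
```

The position stops at x≈475.9 while the force climbs, so the left arm is probably against its stop. Back off, rise, and look.

```bash
python3 -m crank '[[-5,0,-2,0,0,0,0],[-15,0,-4,0,0,0,0],[-25,0,-15,0,0,0,0],[-25,0,-40,0,0,0,0],[-25,0,-65,0,0,0,0]]' >/dev/null; python3 g.py 12;  python3 -m crank '[[-15,0,-20,0,0,0,0],[-30,25,-20,0,0,0,0],[-30,60,-20,0,0,0,0],[-30,95,-20,0,0,0,0],[-30,130,-20,0,0,0,0]]' >/dev/null; python3 - <<'E'
from h import *
F=[env.snapshot("top") for _ in range(4)];b=env.snapshot("scene")["color"]
a=np.mean([f["color"].astype(float) for f in F],0).round().astype(np.uint8)
z=lambda i,x,y,w,h,k:cv2.resize(i[y:y+h,x:x+w,::-1],None,fx=k,fy=k,interpolation=cv2.INTER_CUBIC)
cv2.imwrite("pics/p8.png",np.vstack([z(a,130,165,80,50,7),z(b,290,150,80,35,7)])[:, :])
E
python3 d.py 622 216 230 -1.7
```

```text
guard F [0.47 0.49 0.56] M [ 0.04 -0.07  0.04] pos [452.6  100.46 205.35]
t 20.68 pos [419.678 -28.091 228.017] yaw -1.95 F [0.426 1.01  0.854] grip 0.1
shift [ 193.79  -250.753   -9.288] turn [ 0.011  0.024 -0.004]
```

View pics/p8.png

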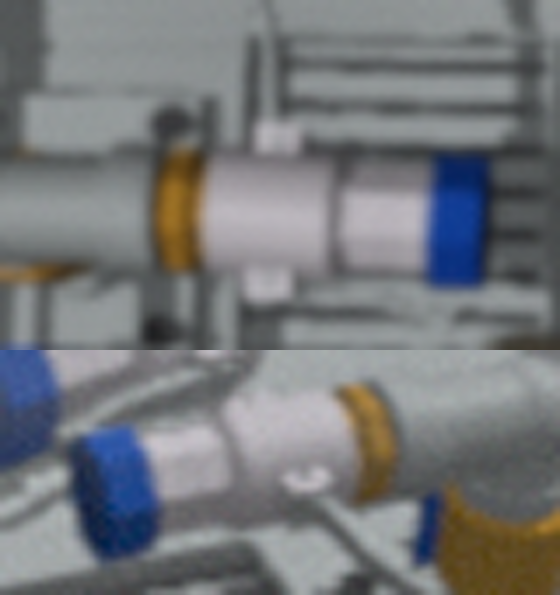

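In the top crop the left arm no longer stands out. A light strip now runs back along the body from its lug (270,285) to about (400,315). I'll measure its angle by differencing against the first picture.

```bash
python3 - <<'E'
from h import *
F=[env.snapshot("top") for _ in range(6)]
a=np.mean([f["color"].astype(float) for f in F],0); np.save("a9.npy",a); o=np.load("topavg.npy")
D=(a-o).mean(2)
print("rows 200..222; cols 166..192 diff")
for c in range(166,194): print(c,D[200:222,c].round().astype(int))
s=F[0]
print("lugs", [onz(s,*p,150) for p in((168.5,205.7),(169.5,184.5))])
# expected outer-face pixels for theta 0
N=np.array([530.4,111.]);c=np.array([.03,.9996]);l=np.array([-.9996,.03]);pin=N+49.2*c+30*l
for th in(0,.1,.2):
    d=-np.cos(th)*c+np.sin(th)*l; n=np.sin(th)*c+np.cos(th)*l
    print(th,[px(s,np.r_[pin+r*d+q*n,147]) for r,q in((62,12),(62,5),(79,12))])
E
```

```text
rows 200..222; cols 166..192 diff
166 [105  93  85  98 107 103  97  80  39  11   7   3   6   7   5   5   6   4
   8   5   6   4]
167 [97 85 78 93 99 95 96 82 41 13  5  7  7  6  5  6  5  6  5  7  5  5]
168 [92 83 76 87 92 88 93 76 34  7  4  5  7  4  4  5  5  7  6  3  5  7]
169 [89 82 76 89 95 85 85 66 18  1  2  8  8  6  6  5  4  7  6  6  6  6]
170 [89 86 85 89 84 64 57 36 -3 -1  4  9  9  8  8  5  5  7 10  7  8  5]
171 [ 99  94  87  78  48  17  10  -2 -14  -3   8   8   9  10   9   4   7   8
  10  10   7   5]
172 [117 101  87  59  12 -30 -37 -25 -14   1   7   9  10  11   8   8   7  10
  10   9   8   8]
173 [117  90  74  56  13 -30 -35 -22  -9   3   8   9  10   9   8   7   8   8
  11   9   8   5]
174 [ 89  58  51  55  23 -13 -17  -6  -3   3   8   7   9   9   8   8   7   9
   8   9   8   8]
175 [ 61  29  32  48  30  -5 -11   0   4   2   6   7   8  10   9   5   5   9
   9   9   8   5]
176 [32  2  9 32 24 -2 -7  3  9  5  6 10  9  9  8  5  7  9  8  9  8  8]
177 [  2 -26 -19   9  11  -7  -6   5   7   4   5   8   9   9   8   6   6   9
   9   9   8   7]
178 [  5 -28 -24   0   4 -10  -9   4   7 
[... 812 characters left out ...]
16 10  9  9  7  4  8  9  9  8  9]
190 [53 47 46 35  9 -1  2  7 18 43 49 21  9  8 10  7  6  8  9 10  8  9]
191 [ 15   8   8   5  -4 -19 -12   1   7  25  47  27  12   9  10   9   6   7
  11  10   9   5]
192 [ -8 -18 -26 -22 -19 -31 -20  -1   1  20  47  33  13  11   9   6   6   8
  10   9  11   5]
193 [-18 -25 -39 -42 -26 -36 -24  -1   5  23  47  29   8   8   6   6   5   7
   8   8   8   6]
lugs [array([497.04, 161.27, 150.  ]), array([560.52, 158.68, 150.  ])]
0 [array([189.44, 208.49]), array([189.52, 206.15]), array([195.14, 208.59])]
0.1 [array([188.87, 210.54]), array([189.18, 208.21]), array([194.53, 211.2 ])]
0.2 [array([188.1 , 212.52]), array([188.64, 210.23]), array([193.66, 213.75])]
```

The bar centre at radius 62 sits about 1.5–2 px outside its θ=0 prediction, so θ≈0.07–0.1, which is too marginal. I'll push again farther out on the arm, a bit firmer.

```bash
python3 d.py 452 92 230 -1.7; python3 -m crank '[[7,-28,0,0,0.01,0,0],[14,-56,0,0,0.02,0,0],[21,-84,0,0,0.02,0,0],[28,-112,0,0,0.024,0,0],[28,-119,0,0,0.024,0,0]]' >/dev/null; python3 -m crank '[[0,0,10,0,0,0,0],[0,0,30,0,0,0,0],[0,0,52,0,0,0,0],[0,0,72,0,0,0,0],[0,0,84,0,0,0,0]]' >/dev/null; python3 -m crank '[[0,0,0,0,0,0,0],[0,0,0,0,0,0,0],[0,0,0,0,0,0,0],[0,0,0,0,0,0,0],[0,0,0,0,0,0,0]]' >/dev/null; python3 d.py 474 92 143 -1.7
```

```text
t 20.98 pos [419.048 -27.287 227.558] yaw -1.8 F [ 0.398 -0.07  -0.117] grip 0.2
shift [  29.122 -120.221   -4.493] turn [ 0.011  0.026 -0.002]
t 22.23 pos [451.691  96.02  140.903] yaw -1.36 F [-0.017 -0.624 -0.196] grip 0.2
shift [22.397  3.506 -2.074] turn [0.007 0.    0.006]
```

```bash
python3 -m crank '[[4,3.5,-2,0,0,0,0],[8,3.5,-2,0,0,0,0],[12,3.5,-2,0,0,0,0],[16,3.5,-2,0,0,0,0],[20,3.5,-2,0,0,0,0]]' >/dev/null; python3 g.py 12 && python3 -m crank '[[2,0,0,0,0,0,0],[4,0,0,0,0,0,0],[6,0,0,0,0,0,0],[7,0,0,0,0,0,0],[7,0,0,0,0,0,0]]' >/dev/null; python3 g.py 16 && python3 -m crank '[[4,0,-1,0,0,0,0],[5,0,-1,0,0,0,0],[6,0,-1,0,0,0,0],[7,0,-1,0,0,0,0],[7,0,-1,0,0,0,0]]' >/dev/null; python3 g.py 18 && python3 -m crank '[[6,0,-1,0,0,0,0],[7,0,-1,0,0,0,0],[8,0,-1,0,0,0,0],[8,0,-1,0,0,0,0],[8,0,-1,0,0,0,0]]' >/dev/null; python3 g.py 18 
```

```text
guard F [-6.83 -3.57  0.62] M [-0.6   1.42 -0.1 ] pos [469.97  90.85 142.55]
 guard F [-9.12 -1.57  3.22] M [-0.26  1.82 -0.08] pos [472.53  89.52 141.38]
 guard F [-10.95   0.53   2.33] M [ 0.04  2.19 -0.12] pos [473.92  88.79 140.97]
 guard F [-13.84   1.77   4.83] M [ 0.29  2.91 -0.1 ] pos [474.61  88.47 140.31]
```

```bash
python3 -m crank '[[8,0,-2,0,0,0,0],[9,0,-2,0,0,0,0],[10,0,-2,0,0,0,0],[10,0,-2,0,0,0,0],[10,0,-2,0,0,0,0]]' >/dev/null; python3 g.py 22 && python3 -m crank '[[10,0,-2,0,0,0,0],[11,0,-2,0,0,0,0],[12,0,-2,0,0,0,0],[12,0,-2,0,0,0,0],[12,0,-2,0,0,0,0]]' >/dev/null; python3 g.py 25 && python3 -m crank '[[12,0,-2,0,0,0,0],[13,0,-2,0,0,0,0],[14,0,-2,0,0,0,0],[14,0,-2,0,0,0,0],[14,0,-2,0,0,0,0]]' >/dev/null; python3 g.py 25; python3 d.py 474 92 143 -1.7
```

```text
guard F [-17.21   2.82   5.3 ] M [ 0.44  3.57 -0.18] pos [475.44  88.15 140.28]
 guard F [-21.74   2.86   9.12] M [ 0.51  4.37 -0.25] pos [476.36  87.83 139.95]
 guard F [-21.74   2.86   9.12] M [ 0.51  4.37 -0.25] pos [476.36  87.83 139.95]
t 24.73 pos [476.362  87.834 139.948] yaw -1.2 F [-21.74    2.859   9.124] grip 0.3
shift [-2.691 -4.039 -2.948] turn [0.027 0.082 0.01 ]
```

22 N is well over the cam's 6 N, so the left arm is on its stop. Back off, lift, and measure it again on the way to the right arm.

```bash
python3 -m crank '[[-8,0,-2,0,0.04,0,0],[-18,0,-4,0,0.08,0,0],[-25,0,-20,0,0.08,0,0],[-25,0,-50,0,0.08,0,0],[-25,0,-88,0,0.08,0,0]]' >/dev/null; python3 g.py 12;  python3 -m crank '[[-10,30,0,0,0,0,0],[-20,60,0,0,0,0,0],[-20,90,0,0,0,0,0],[-20,120,0,0,0,0,0],[-20,120,0,0,0,0,0]]' >/dev/null; python3 - <<'E'
from h import *
F=[env.snapshot("top") for _ in range(6)]
a=np.mean([f["color"].astype(float) for f in F],0); o=np.load("topavg.npy"); D=(a-o).mean(2)
for c in range(184,198): print(c,D[203:216,c].round().astype(int))
B=a[...,2]-a[...,0]
for c in(193,196,198,200): print("rose",c,B[180:212,c].round().astype(int))
E
python3 d.py 625 212 230 -1.7
```

```text
guard F [ 0.42  0.57 -0.38] M [ 0.02 -0.15  0.03] pos [457.2   90.55 229.22]
184 [27 12  8  0 -2  0  1  6  9 10  9  7  6]
185 [29 13  7  0 -5  9 18 10  9 11 10  7  7]
186 [33 15  7  3 -5 13 36 18 10 10 10 11  7]
187 [36 16  8  4 -2 13 43 29  9  9  8  9  7]
188 [46 22 10  8  1 16 51 42 16 10  9 11  8]
189 [52 23  8  6  7 22 54 52 19 11  8 10  9]
190 [38 14  2  4  7 15 40 49 20  9  8  9  7]
191 [  6  -1 -17 -11   4   6  23  44  22   9   7   9  10]
192 [-25 -18 -29 -21  -1   1  13  34  16   0  -2   2  10]
193 [-39 -27 -34 -23  -4  -2   4  20  -2 -20 -16  -7  11]
194 [-46 -28 -34 -26  -6  -9 -11  -2 -22 -36 -32 -13   8]
195 [-45 -29 -42 -30 -12 -19 -23 -19 -38 -53 -46 -29  -3]
196 [-51 -33 -42 -34 -18 -26 -26 -28 -53 -70 -67 -53 -27]
197 [-60 -39 -45 -37 -25 -38 -34 -30 -54 -74 -75 -66 -42]
rose 193 [  5   7   6   8   7   8  15  43  71  82  85  96 115 126 131 130 130 131
 130 126 121 118 115 116 109  76  31  10   5   1  -3  -5]
rose 196 [  3   6   7   6   6   6  12  41  75  87  90  97 112 127 132 132 132 131
 128 124 121 116 114 115 109  79  33  10   0  -8 -12 -14]
rose 198 [  4   5   7   7   7   6   9  36  68  79  78  79  88  98 100  99  95  94
  90  80  75  67  65  66  62  46  22   6  -6 -14 -16 -18]
rose 200 [  3   6   6   6   6   5   3  12  18  18  16  16  16  12  12  12  12  10
   8   6   9   9   8   6   6   7   6   0 -10 -14 -16 -19]
t 25.87 pos [435.535 -27.652 232.591] yaw -0.86 F [ 0.34  -0.772 -0.685] grip -0.1
shift [ 185.839 -242.439   -4.919] turn [0.026 0.006 0.015]
```

The bar's rows didn't change between 14 N and 22 N, so it's at its stop. The rose centre row, 196.4, also shifts the expectation towards θ≈0. Now the right arm.

```bash
python3 -m crank '[[20,-24,0,0,0,0,0],[42,-52,0,0,0,0,0],[64,-82,-2,0.01,0,0,0],[86,-112,-4,0.02,0,0.01,0],[108,-141,-4,0.026,0,0.015,0]]' >/dev/null; python3 d.py 625 212 230 -1.7
```

```text
t 26.28 pos [546.531 114.934 232.419] yaw -1.62 F [ 0.113 -0.916  0.088] grip -0.1
shift [ 75.712 -99.239   2.087] turn [-0.001  0.005  0.001]
```

```bash
python3 -m crank '[[18,-24,2,0,0.005,0,0],[38,-48,2,0,0.005,0,0],[58,-74,2,0,0.005,0,0],[75.7,-99.2,2,0,0.005,0,0],[75.7,-99.2,2,0,0.005,0,0]]' >/dev/null;  python3 -m crank '[[0,0,0,0,0,0,0],[0,0,0,0,0,0,0],[0,0,0,0,0,0,0],[0,0,20,0,0,0,0],[0,0,45,0,0,0,0]]' >/dev/null; python3 d.py 625 212 143 -1.7; python3 - <<'E'
from h import *
a=env.snapshot("top")["color"];b=env.snapshot("scene")["color"]
z=lambda i,x,y,w,h,k:cv2.resize(i[y:y+h,x:x+w,::-1],None,fx=k,fy=k,interpolation=cv2.INTER_CUBIC)
cv2.imwrite("pics/p10.png",np.vstack([z(a,120,140,100,75,5),z(b,285,130,100,60,5)])[:, :])
E
```

```text
t 27.12 pos [627.931 220.67  186.597] yaw -1.24 F [ 0.801 -0.449 -1.123] grip 0.1
shift [-3.04   9.105 43.5  ] turn [-0.009 -0.007  0.008]
```

View pics/p10.png

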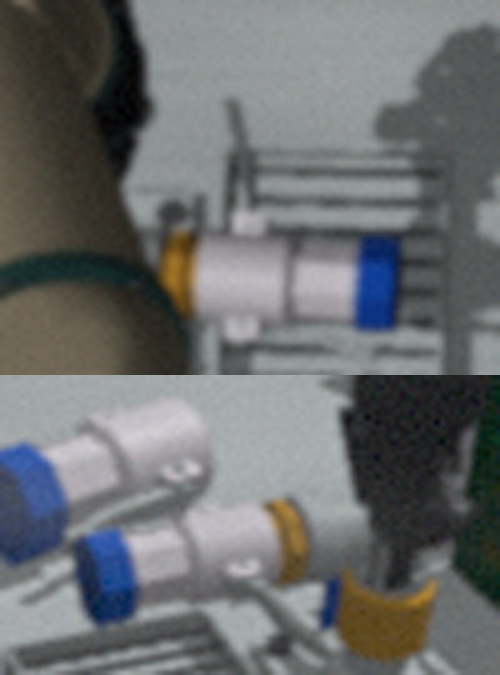

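The right arm still stands open, tip at (232,100) in the top crop. The finger is beyond it on the mouth side, clear of the elbow. Descend and sweep.

```bash
python3 -m crank '[[-1,3,10,0,0,0,0],[-3,6,25,-0.009,-0.007,0,0],[-3,8,38,-0.009,-0.007,0,0],[-3,8,44,-0.009,-0.007,0,0],[-3,8,44,-0.009,-0.007,0,0]]' >/dev/null; python3 g.py 8; python3 arc.py -1 1.8 1.6 1.4 1.2 1; python3 d.py 625 212 143 -1.7
```

```text
guard F [-0.42  0.31  0.64] M [-0.   -0.01 -0.  ] pos [619.34 209.92 135.49]
1.8 world [615.5 195.6] shift [-3.6 14.4 -7.3]
1.6 world [621.9 181.7] shift [ 3.1 28.3 -7.3]
1.4 world [625.7 171.1] shift [ 7.1 38.7 -7.3]
1.2 world [627.8 160.2] shift [ 9.5 49.6 -7.3]
1.0 world [627.8 148.4] shift [ 9.7 61.4 -7.2]
t 27.63 pos [619.337 209.924 135.493] yaw -1.26 F [-0.423  0.31   0.644] grip -0.1
shift [ 5.502 -2.144 -7.607] turn [0.007 0.015 0.008]
```

```bash
python3 -m crank '[[2,2,-6,0,0.015,0,0],[3,10,-7,0,0.015,0,0],[4,20,-7,0,0.015,0,0],[5,30,-7,0,0.015,0,0],[7,38.5,-7,0,0.015,0,0]]' >/dev/null; python3 g.py 20;  python3 arc.py -1 1.4 1.2 1; python3 -m crank '[[1,4,0,0,0,0,0],[2,8,0,0,0,0,0],[2.5,12,0,0,0,0,0],[3,16,0,0,0,0,0],[3,20,0,0,0,0,0]]' >/dev/null; python3 g.py 20;python3 arc.py -1 1 .8 .6 .4 .2 0
```

```text
guard F [-0.43  0.05 -0.23] M [ 0.1   0.05 -0.01] pos [625.96 169.26 143.28]
1.4 world [625.7 171.1] shift [-0.3 -1.9  0.3]
1.2 world [627.8 160.2] shift [2.1 9.  0.4]
1.0 world [627.8 148.4] shift [ 2.3 20.8  0.5]
 guard F [-0.09  0.46 -0.34] M [ 0.27 -0.01  0.01] pos [628.48 149.55 143.43]
1.0 world [627.8 148.4] shift [-0.6  1.2  0.4]
0.8 world [625.2 136.1] shift [-3.  13.5  0.5]
0.6 world [619.7 124.1] shift [-8.2 25.7  0.6]
0.4 world [611.2 113.1] shift [-16.5  36.9   0.7]
0.2 world [600.  103.9] shift [-27.4  46.2   0.7]
0.0 world [586.6  97.5] shift [-40.7  53.    0.8]
```

```bash
python3 -m crank '[[-1.5,6,0,0,0,0,0],[-3,12,0,0,0,0,0],[-5,17,0,0,0,0,0],[-7,22,0,0,0,0,0],[-9,26,0,0,0,0,0]]' >/dev/null; python3 g.py 20;  python3 -m crank '[[-1.5,2.5,0,0,0,0,0],[-3.5,5,0,0,0,0,0],[-5.5,7.5,0,0,0,0,0],[-7.5,10,0,0,0,0,0],[-9,12,0,0,0,0,0]]' >/dev/null; python3 g.py 20; python3 -m crank '[[-2,1.5,0,0,0,0,0],[-4,3,0,0,0,0,0],[-6,4.5,0,0,0,0,0],[-8,6,0,0,0,0,0],[-10,8,0,0,0,0,0]]' >/dev/null; python3 g.py 20; python3 arc.py -1  .2 .1 0
```

```text
guard F [ 1.27  2.98 -1.17] M [ 0.71 -0.15 -0.04] pos [618.94 123.87 143.82]
 guard F [1.46 2.36 0.24] M [ 0.48 -0.24 -0.02] pos [609.58 111.73 143.97]
 guard F [1.07 1.54 0.66] M [ 0.28 -0.19  0.03] pos [599.12 103.61 143.96]
0.2 world [600.  103.9] shift [ 0.9 -0.4  1. ]
0.1 world [593.5 100.3] shift [-5.5  3.4  1. ]
0.0 world [586.6  97.5] shift [-12.4   6.4   1. ]
```

```bash
python3 -m crank '[[-1.6,1,0,0,0,0,0],[-3.2,2,0,0,0,0,0],[-4.8,3,0,0,0,0,0],[-6.4,4,0,0,0,0,0],[-8,5,0,0,0,0,0]]' >/dev/null; python3 g.py 14 &&  python3 -m crank '[[-1,0.5,0,0,0,0,0],[-2,1,0,0,0,0,0],[-3,1.5,0,0,0,0,0],[-4,2,0,0,0,0,0],[-5,2,0,0,0,0,0]]' >/dev/null; python3 g.py 14 && python3 -m crank '[[-2,0,0,0,0,0,0],[-3,0,0,0,0,0,0],[-4,0,0,0,0,0,0],[-4,0,0,0,0,0,0],[-4,0,0,0,0,0,0]]' >/dev/null; python3 g.py 14 && python3 -m crank '[[-3,0,0,0,0,0,0],[-4,0,0,0,0,0,0],[-5,0,0,0,0,0,0],[-5,0,0,0,0,0,0],[-5,0,0,0,0,0,0]]' >/dev/null; python3 g.py 16; python3 arc.py -1 0
```

```text
guard F [ 1.05 -0.24  0.21] M [ 0.05 -0.28 -0.05] pos [590.83  98.37 143.92]
 guard F [ 1.98  0.56 -0.71] M [ 0.01 -0.2   0.03] pos [585.61  96.21 143.85]
 guard F [ 4.49 -0.74  0.58] M [-0.15 -1.07  0.05] pos [583.51  96.04 144.57]
 guard F [ 9.14 -2.01 -0.82] M [-0.22 -1.79  0.06] pos [582.33  95.83 145.77]
0.0 world [586.6  97.5] shift [ 4.1 -1.8  2.8]
```

```bash
python3 -m crank '[[-5,0,1,0,0,0,0],[-6,0,1,0,0,0,0],[-7,0,1,0,0,0,0],[-7,0,1,0,0,0,0],[-7,0,1,0,0,0,0]]' >/dev/null; python3 g.py 18 &&  python3 -m crank '[[-7,0,1,0,0,0,0],[-8,0,1,0,0,0,0],[-9,0,1,0,0,0,0],[-9,0,1,0,0,0,0],[-9,0,1,0,0,0,0]]' >/dev/null; python3 g.py 18 && python3 -m crank '[[-9,0,1,0,0,0,0],[-10,0,1,0,0,0,0],[-11,0,1,0,0,0,0],[-11,0,1,0,0,0,0],[-11,0,1,0,0,0,0]]' >/dev/null; python3 g.py 18; python3 d.py 586 92 143 -1.7
```

```text
guard F [11.24 -2.42 -0.64] M [-0.41 -2.55  0.06] pos [581.19  95.45 146.47]
 guard F [16.25 -2.61 -1.78] M [-0.47 -3.22  0.06] pos [580.05  95.06 147.59]
 guard F [19.03 -3.53 -3.15] M [-0.58 -4.01  0.06] pos [579.05  94.82 149.13]
t 32.63 pos [579.049  94.82  149.131] yaw -1.55 F [19.03  -3.533 -3.146] grip -0.2
shift [6.634 2.631 6.552] turn [-0.    -0.062  0.003]
```

Stiff at 19 N, well over the cam's own resistance. Retreat and measure both arms.

```bash
python3 -m crank '[[8,0,3,0,-0.03,0,0],[18,0,3,0,-0.06,0,0],[27,0,-10,0,-0.06,0,0],[27,0,-40,0,-0.06,0,0],[27,0,-75,0,-0.06,0,0]]' >/dev/null; python3 g.py 12;  python3 -m crank '[[0,30,-10,0,0,0,0],[0,62,-20,0,0,0,0],[0,95,-20,0,0,0,0],[0,130,-20,0,0,0,0],[0,165,-20,0,0,0,0]]' >/dev/null; python3 -m crank '[[0,30,0,0,0,0,0],[0,60,0,0,0,0,0],[0,60,0,0,0,0,0],[0,60,0,0,0,0,0],[0,60,0,0,0,0,0]]' >/dev/null; python3 - <<'E'
from h import *
F=[env.snapshot("top") for _ in range(6)];b=env.snapshot("scene")["color"]
a=np.mean([f["color"].astype(float) for f in F],0); o=np.load("topavg.npy"); D=(a-o).mean(2)
for c in range(180,202,2): print(c,"L",D[204:216,c].round().astype(int),"R",D[174:192,c].round().astype(int))
B=a[...,2]-a[...,0]
for c in(193,196,198): print("rose",c,B[184:212,c].round().astype(int))
print("row196",B[196,182:206].round().astype(int))
z=lambda i,x,y,w,h,k:cv2.resize(i[y:y+h,x:x+w,::-1].round().astype(np.uint8),None,fx=k,fy=k,interpolation=cv2.INTER_CUBIC)
cv2.imwrite("pics/p11.png",np.vstack([z(a,130,165,80,50,7),z(b,290,150,80,35,7)])[:, :])
E
python3 d.py 600 -80 230 -1.7
```

```text
guard F [-0.25 -0.37 -0.08] M [-0.02  0.03  0.04] pos [599.15  93.68 224.01]
180 L [ 6 -6 -6  5  6  1  6  9 12 10 12  9] R [ 7  8 10 11 10  9  7  9 10  9  6 -1  3 11 25 35 51 82]
182 L [ 9  9  8  9  3 -1  5 10 10 11 10  9] R [  8   9  13  10  11   9   9  10   9   7  -3 -18   1  15  32  44  55  85]
184 L [ 6  9 -1 -3  1  0  5 10 11 10 11  8] R [  8   8  11  11  12  10   7   8   9   6  -4 -18  -3  16  29  41  54  82]
186 L [ 7  8  5  7 23 36 16 11 11 11 11  9] R [  7   9  10  12  11   9   6  -1  -1   2  -3 -12   1  17  31  41  54  83]
188 L [ 9  9 10  6 21 46 32 12 12  9 13  9] R [  8  10  11  10  10   8   3  -5  -4  -8 -12  -2   6  15  30  40  55  82]
190 L [ 8 11  9  6 12 43 51 24 12 11 13  9] R [  6   9  11  12  10  11   5   1   1  -7 -12  -2   6   9  17  28  39  60]
192 L [-6  3  9 10  7 23 48 29 14 11 11  9] R [  8   9  11  11  11   7   0  -3  -1  -4   2   9   1 -12 -22 -20 -14   9]
194 L [-13   1   8  10  13  25  33  18   8   8  11   8] R [  6   8  10  14  12  10  16  11  -8 -12   3   8   1 -18 -30 -36 -27  -1]
196 L [-14   1   9  11  11   7   7   7  10  12  10   8] R [  5   7  1
[... 207 characters left out ...]
  9 11 11 10  8 10 12 12 13  9] R [  9   8  11  11  10  12   8   9  11   7   6   0  -8  -9  -9 -14 -13 -12]
rose 193 [  8  14  39  81  90  92 102 116 130 135 134 133 134 134 129 122 116 115
 116 108  74  30   9   6   7   6   6   6]
rose 196 [  9  14  40  80  92  93 102 116 128 132 132 133 132 132 128 120 116 113
 112 110  77  36  12   7   6   4   5   7]
rose 198 [ 8 12 33 63 66 67 69 78 82 84 84 81 81 81 78 73 65 66 67 71 53 25 10  7
  6  5  5  7]
row196 [  2   2   2   2   2   1   2   8  34  88 128 134 134 136 132 120  81  26
   7   5   5   5   5   5]
t 34.23 pos [ 591.768 -131.317  244.287] yaw -1.44 F [-0.368  0.712  0.091] grip -0.1
shift [  7.052 -51.518  14.192] turn [0.001 0.008 0.005]
```

View pics/p11.png

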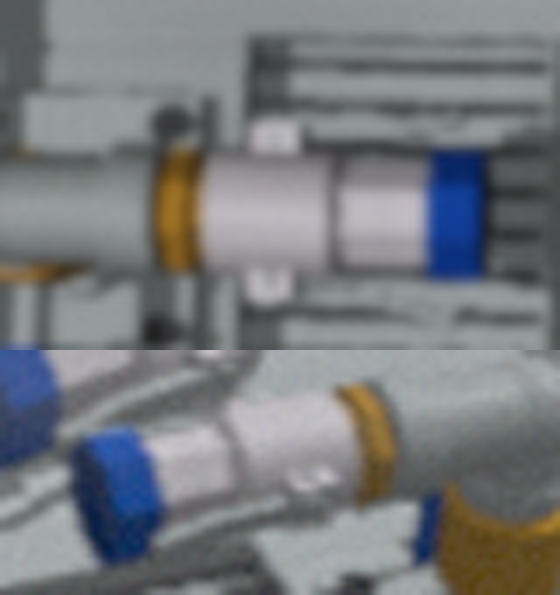

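Both arms now lie back along the body and the head looks straight. The rose centre row is back from 196.4 to 195.4. The right arm has low contrast, so I difference against the frame taken when it was still open.

```bash
python3 - <<'E'
from h import *
F=[env.snapshot("top") for _ in range(10)]; s=F[0]
a=np.mean([f["color"].astype(float) for f in F],0); o=np.load("a9.npy"); D=(a-o).mean(2)
print("rows 177..192")
for c in range(172,198): print(c,D[177:193,c].round().astype(int), a.mean(2)[177:190,c].round().astype(int))
N=np.array([528.8,110.]);c=np.array([.03,.9996])
for sd in(1,-1):
  l=sd*np.array([-.9996,.03]);pin=N+49.2*c+30*l
  for th in(0,.1):
    d=-np.cos(th)*c+np.sin(th)*l; n=np.sin(th)*c+np.cos(th)*l
    print(sd,th,[px(s,np.r_[pin+r*d+q*n,147]) for r,q in((0,0),(62,12),(62,5),(79,12))])
print("rose centre",px(s,np.r_[N-29*c,140]))
E
```

```text
rows 177..192
172 [ 1  2  1  0  3 -1 -3 -1  2  6  8  8  7  5  5  5] [142 123  93  93 126 146 152 151 146 133 119 126 139]
173 [  3   2   2   1   0 -11 -20 -15  -8   3   9   9   8   7   6   6] [148 125  91  96 124 133 119 104  91  93 106 124 140]
174 [  1   2   2   3   0  -6  -7  -7 -11   4   8  10   8   7   5   6] [146 127  96  96 124 135 126 104  74  77 101 124 140]
175 [  3   1   2  -1   3  -1  -2  -3 -10   1   9   7   6   4   3   5] [147 133 103  97 124 142 140 119  81  76 100 120 135]
176 [  1   2   2   1   2   0   1  -5 -14  -3   5   2  -3  -4  -2  -1] [148 136 108  94 121 143 145 123  82  73  93 110 120]
177 [  1   2   3   0   2   0   2  -6 -17  -6   0  -5  -6  -6  -2   3] [148 137 109  92 118 143 146 124  81  69  82  90  97]
178 [  3   1   3   0   0   0   2  -5 -13  -7  -1   4   3  10  15  18] [149 136 110  96 122 143 146 123  81  63  70  80  87]
179 [ 2  1  2  2  2  0  1 -2 -6 -2  8 16 20 19 21 18] [150 139 112 104 131 146 146 123  81  65  76  90 100]
180 [ 3  3  1  0  2  2  0 -2 -8 -1 10 18 21 16 15 13] [152 140 114 107 134 149 147 124  79  66  86 105 119]
181 [  1   3   0  
[... 1827 characters left out ...]
4  51  49  50]
196 [  2   2   3   1 -10 -18 -13  -3   3   5   3   0   2   8  11  12] [153 148 122  87 100 126 139 143 119  73  51  48  49]
197 [ 2  4  1  1 -2 -2 -1  2  4  5  2  0  2  6 12  5] [152 148 120  87 105 139 149 145 119  71  51  48  48]
1 0 [array([169.11, 204.65]), array([189.78, 209.03]), array([189.85, 206.68]), array([195.48, 209.12])]
1 0.1 [array([169.11, 204.65]), array([189.21, 211.07]), array([189.51, 208.74]), array([194.86, 211.74])]
-1 0 [array([169.83, 184.68]), array([190.65, 181.09]), array([190.58, 183.41]), array([196.32, 181.2 ])]
-1 0.1 [array([169.83, 184.68]), array([190.21, 179.06]), array([190.38, 181.37]), array([195.86, 178.61])]
rose centre [195.93 195.28]
```

The right arm sits on its θ≈0 prediction (centre row about 182.5 against 182.3). The left reads about 0.08, which would pass but is not convincing. With time to spare, I give the left arm one more gentle push now that the head is drawn straight.

```bash
python3 -m crank '[[-30,-15,0,0,0,0,0],[-60,-30,5,0,0,0,0],[-90,-50,10,0,0,0,0],[-115,-80,14,0,0,0,0],[-130,-112,14,0,0,0,0]]' >/dev/null; python3 d.py 450 93 230 -1.7
```

```text
t 35.15 pos [460.887 -17.335 230.522] yaw -1.7 F [0.154 0.652 0.102] grip 0.2
shift [ -14.154 -109.964    0.461] turn [ 0.002  0.011 -0.   ]
```

```bash
python3 -m crank '[[-6,-25,0,0,0,0,0],[-12,-52,0,0,0.01,0,0],[-14,-80,0,0,0.01,0,0],[-14,-106,0,0,0.01,0,0],[-14,-110,0,0,0.01,0,0]]' >/dev/null;python3 -m crank '[[0,0,10,0,0,0,0],[0,0,30,0,0,0,0],[0,0,52,0,0,0,0],[0,0,74,0,0,0,0],[0,0,85,0,0,0,0]]' >/dev/null;python3 -m crank '[[0,0,0,0,0,0,0],[0,0,0,0,0,0,0],[0,0,0,0,0,0,0],[0,0,0,0,0,0,0],[0,0,0,0,0,0,0]]' >/dev/null; python3 d.py 470 92 144 -1.7
```

```text
t 36.4 pos [450.205  97.803 145.125] yaw -1.35 F [-1.759  0.162  0.34 ] grip 0.0
shift [19.926  5.334  1.12 ] turn [-0.001 -0.     0.006]
```

```bash
python3 -m crank '[[4,5,1,0,0,0,0],[8,6,1,0,0,0,0],[12,6,1,0,0,0,0],[16,6,1,0,0,0,0],[19,6,1,0,0,0,0]]' >/dev/null; python3 g.py 14 && python3 -m crank '[[3,0,0,0,0,0,0],[6,0,0,0,0,0,0],[8,0,0,0,0,0,0],[8,0,0,0,0,0,0],[8,0,0,0,0,0,0]]' >/dev/null; python3 g.py 20 && python3 -m crank '[[6,0,0,0,0,0,0],[7,0,0,0,0,0,0],[8,0,0,0,0,0,0],[8,0,0,0,0,0,0],[8,0,0,0,0,0,0]]' >/dev/null; python3 g.py 20 && python3 -m crank '[[8,0,0,0,0,0,0],[9,0,0,0,0,0,0],[10,0,0,0,0,0,0],[10,0,0,0,0,0,0],[10,0,0,0,0,0,0]]' >/dev/null; python3 g.py 22 && python3 -m crank '[[10,0,0,0,0,0,0],[11,0,0,0,0,0,0],[12,0,0,0,0,0,0],[12,0,0,0,0,0,0],[12,0,0,0,0,0,0]]' >/dev/null; python3 g.py 22; python3 d.py 474 92 143 -1.7
```

```text
guard F [-0.5  -0.08  0.83] M [-0.08  0.24  0.  ] pos [469.5   91.14 144.1 ]
 guard F [-8.14 -1.05  2.68] M [-0.29  1.67 -0.05] pos [473.16  89.75 143.06]
 guard F [-12.32   1.56   4.11] M [ 0.18  2.55 -0.08] pos [474.42  89.1  141.6 ]
 guard F [-17.26   2.15   9.59] M [ 0.36  3.46 -0.12] pos [475.45  88.66 140.  ]
 guard F [-17.26   2.15   9.59] M [ 0.36  3.46 -0.12] pos [475.45  88.66 140.  ]
t 38.07 pos [475.449  88.656 140.003] yaw -1.26 F [-17.264   2.153   9.588] grip 0.4
shift [-1.643 -3.283 -2.964] turn [0.01  0.041 0.008]
```

Contact starts at x≈471.3. That is 57.5 mm from the axis, against 42 + 14.5 (half finger width) for θ=0, and it goes straight to stiff, so the left arm is shut. I retreat clear and check.

```bash
python3 -m crank '[[-8,0,-2,0,0.02,0,0],[-18,0,-4,0,0.04,0,0],[-25,0,-20,0,0.04,0,0],[-25,0,-50,0,0.04,0,0],[-25,0,-88,0,0.04,0,0]]' >/dev/null;  python3 -m crank '[[-5,30,0,0,0,0,0],[-10,60,0,0,0,0,0],[-10,95,0,0,0,0,0],[-10,130,0,0,0,0,0],[-10,165,0,0,0,0,0]]' >/dev/null; python3 -m crank '[[0,0,0,0,0,0,0],[0,0,0,0,0,0,0],[0,0,0,0,0,0,0],[0,0,0,0,0,0,0],[0,0,0,0,0,0,0]]' >/dev/null; python3 - <<'E'
from h import *
F=[env.snapshot("top") for _ in range(6)];S=env.snapshot("scene")
a=np.mean([f["color"].astype(float) for f in F],0); o=np.load("topavg.npy"); D=(a-o).mean(2)
for c in range(184,198,2): print(c,"L",D[204:216,c].round().astype(int),"R",D[176:190,c].round().astype(int))
p=mask(F[0]["color"],(180,178,30,30),"blue"); print("rose top",p.mean(0),p.min(0),p.max(0))
q=mask(S["color"],(295,155,35,45),"blue"); print("rose scene",q.mean(0),"pred",px(S,[528,81,140]))
o=env.get_obs(); print(o["t"],o["tool_pos"],o["contact_force"])
E
```

```text
184 L [ 6  8  5  3 10 22 15  9 10  9  8  7] R [  9   9  12   8   2 -12 -10   0  -1  -7   3  15  31  40]
186 L [ 6  8  9  5 17 48 37 13  8  8 10  7] R [ 11  10   8   6   3  -2  -2  -9 -16  -4   7  17  32  42]
188 L [ 6  8 10 10 17 44 51 22 11  8 11  8] R [ 10   8   9   7   2  -1  -4 -11  -7   3   7  20  33  43]
190 L [ 7  7 10  9 14 30 47 26  2  6 10  7] R [  9  10  10  10   8   5  -8 -11   2   7   5  10  16  27]
192 L [ 2  9  9 11  9 11 21 21  5  2  6  7] R [  8   9  10  11  25  22   4  -5   6   9   2 -11 -23 -21]
194 L [-7  6  8 10 10  7  2 -6 -7 -1  7  5] R [  9  10  12  19  38  20  -6   2   9   7   2 -16 -30 -34]
196 L [-9  7  8 10  8  8  4  4  4  9  9  7] R [  9   9  10  11  10   4   3   7   8   7  -2 -22 -33 -34]
rose top [194.52 195.3 ] [191. 186.] [198. 204.]
rose scene [307.02 170.18] pred [304.52 169.91]
39.6667 [439.45 -75.91 230.58] [ 0.08 -0.15 -0.4 ]
```

```bash
python3 - <<'E'
from h import *
F=[env.snapshot("top") for _ in range(6)]
a=np.mean([f["color"].astype(float) for f in F],0).mean(2); o=np.load("topavg.npy").mean(2); b=np.load("a9.npy").mean(2); np.save("a12.npy",a)
for c in range(172,200,2): print(c,"L now",a[202:215,c].round().astype(int),"t21",b[202:215,c].round().astype(int),"orig",o[202:215,c].round().astype(int))
for c in range(172,200,2): print(c,"R now",a[176:189,c].round().astype(int),"orig",o[176:189,c].round().astype(int))
E
```

```text
172 L now [140 124 107 100 106 121 116  91 111 146 153 150 125] t21 [144 127 114 105 105 113 102  87 112 144 154 150 125] orig [ 57  69 102 134 142 138 116  87 106 135 143 139 117]
174 L now [141 125 115 116 127 137 123  90 103 136 149 145 125] t21 [147 133 118 112 120 129 111  86 103 134 148 146 125] orig [ 95  78  95 125 137 135 114  83  95 127 139 137 117]
176 L now [121 115 116 133 143 143 124  89  97 132 149 149 126] t21 [126 118 114 118 131 141 125  88  98 132 150 149 127] orig [117  86  90 120 138 138 116  83  92 123 141 140 119]
178 L now [ 95  88 104 130 138 134 125  98 103 135 150 148 126] t21 [ 92  88  97 116 130 141 124  88 100 134 150 149 126] orig [116  87  94 125 140 137 117  86  95 125 141 139 118]
180 L now [126  98 102 128 132 128 135 115 107 133 150 149 132] t21 [135 110 107 130 144 143 121  86  98 133 149 149 132] orig [116  85  93 125 139 137 118  86  95 125 140 141 123]
182 L now [131 101 103 131 139 140 143 125 110 133 150 151 132] t21 [144 118 109 132 145 143 127  93 102 132 148 149 132] orig [109  87  95 124 139 139 123  94  96 125 141 141 124]
184 L now [137
[... 2455 characters left out ...]
2 130 121  98  69  81 112] orig [134 141 130 102  79 105 135 141 128  96  61  65  79]
190 R now [142 150 145 122 100 118 129 128 131 103  67  76  99] orig [134 141 135 112  92 114 136 139 128  97  61  66  81]
192 R now [143 151 145 125 114 135 137 136 139 114  70  54  58] orig [133 142 136 114  90 111 135 141 133 106  68  66  80]
194 R now [142 151 148 131 122 126 130 145 145 119  74  53  48] orig [134 140 136 114  84 106 135 142 138 112  73  69  80]
196 R now [141 150 146 121  91 105 135 150 146 118  75  52  50] orig [133 140 136 112  81 101 133 142 137 112  75  72  82]
198 R now [141 149 143 118  86 107 142 149 144 116  68  46  44] orig [132 140 133 110  81 100 133 141 135 112  76  71  80]
```

```bash
python3 - <<'E'
from h import *
F=[env.snapshot("top") for _ in range(4)]
a=np.mean([f["color"].astype(float) for f in F],0); b=np.load("a9.npy")
for n,i in(("now",a),("t21",b)):
    B=i[...,2]-i[...,0]; print(n,"row196",B[196,188:202].round().astype(int),"col195",B[184:190,195].round().astype(int),B[202:208,195].round().astype(int))
    g=i.mean(2); print("  lug col168",g[180:189,168].round().astype(int),g[200:212,168].round().astype(int)," lugrow206",g[206,160:180].round().astype(int)," lugrow184",g[184,160:180].round().astype(int))
    print("  body front row196",(i[196,150:166,0]-i[196,150:166,2]).round().astype(int))
E
python3 d.py 450 86 230 -1.7
```

```text
now row196 [  2   9  35  87 126 134 134 134 132 118  81  32   8   6] col195 [ 9 14 42 78 94 90] [111 101  68  29  10   7]
  lug col168 [ 78 112 157 180 177 171 155 131 127] [161 151 144 145 154 163 173 159 115  82  78  88]  lugrow206 [103 129 138 122 113 146 174 178 173 175 172 144 106 109 125 135 143 142
 138 136]  lugrow184 [ 85 111 134 138 130 146 178 183 177 174 177 166 132 108 116 118 117 116
 120 124]
  body front row196 [ -3  17  66 109 117 110  94  81  53  19   1  -1  -2  -2  -1  -2]
t21 row196 [  3   8  29  74 116 130 131 132 133 125  92  35   8   4] col195 [ 7  7 16 47 78 89] [118 118 109  76  32  10]
  lug col168 [130 138 159 176 177 171 151 121 124] [163 154 147 154 163 168 176 159 112  77  75  87]  lugrow206 [104 127 139 126 129 162 179 179 176 176 173 147 105 105 120 126 131 132
 130 135]  lugrow184 [ 86 112 134 136 116  95 137 174 177 167 169 168 152 119 111 122 128 130
 128 125]
  body front row196 [ -4  16  68 108 118 109  94  80  54  18   3  -1  -2  -1  -1  -3]
t 40.17 pos [439.382 -76.187 230.56 ] yaw -1.1 F [ 1.281  0.354 -0.046] grip 0.3
shift [   7.499 -162.358   -1.156] turn [0.01  0.004 0.01 ]
```

The top images show the left arm relative to the straightened body at roughly 0.09, right at about 0.04. Closing the right arm squared the head up and likely left the left arm a touch open. I'll do one more firm push on each, near the arm ends.

```bash
python3 -m crank '[[2,-33,0,0,0,0,0],[4,-66,0,0,0,0,0],[6,-100,0,0,0,0.01,0],[8,-134,0,0,0,0.01,0],[8,-158,0,0,0,0.01,0]]' >/dev/null;python3 -m crank '[[0,0,15,0,0,0,0],[0,0,35,0,0,0,0],[0,0,58,0,0,0,0],[0,0,78,0,0,0,0],[0,0,80,0,0,0,0]]' >/dev/null; python3 d.py 468 86 146 -1.7
```

```text
t 41.0 pos [448.553  83.757 146.506] yaw -1.52 F [-0.184  0.071 -0.633] grip 0.3
shift [19.385 -2.762  0.318] turn [0.01  0.008 0.003]
```

```bash
python3 -m crank '[[5,-2,0,0,0,0,0],[10,-3,0,0,0,0,0],[14,-3,0,0,0,0,0],[17,-3,0,0,0,0,0],[20,-3,0,0,0,0,0]]' >/dev/null; python3 g.py 14; python3 -m crank '[[2,0,0,0,0,0,0],[4,0,0,0,0,0,0],[6,0,0,0,0,0,0],[7,0,0,0,0,0,0],[8,0,0,0,0,0,0]]' >/dev/null; python3 g.py 20 && python3 -m crank '[[7,0,-2,0,0,0,0],[8,0,-2,0,0,0,0],[9,0,-2,0,0,0,0],[10,0,-2,0,0,0,0],[10,0,-2,0,0,0,0]]' >/dev/null; python3 g.py 22 && python3 -m crank '[[10,0,-3,0,0,0,0],[11,0,-3,0,0,0,0],[12,0,-3,0,0,0,0],[13,0,-3,0,0,0,0],[13,0,-3,0,0,0,0]]' >/dev/null; python3 g.py 26 && python3 -m crank '[[12,0,-3,0,0,0,0],[13,0,-3,0,0,0,0],[14,0,-3,0,0,0,0],[15,0,-3,0,0,0,0],[15,0,-3,0,0,0,0]]' >/dev/null; python3 g.py 26;  python3 - <<'E'
from h import *
a=np.mean([env.snapshot("top")["color"].astype(float) for _ in range(4)],0).mean(2);o=np.load("topavg.npy").mean(2)
for c in range(180,198,2): print(c,"L",(a-o)[204:215,c].round().astype(int),"R",(a-o)[177:187,c].round().astype(int))
E
```

```text
guard F [-0.88 -1.06  1.31] M [-0.08  0.2   0.04] pos [469.24  86.03 147.06]
 guard F [-9.57 -0.81  2.11] M [ 0.03  1.91 -0.05] pos [473.35  85.13 146.35]
 guard F [-15.06   0.64   2.04] M [ 0.24  3.09 -0.04] pos [475.56  84.08 146.63]
 guard F [-19.37   3.08   3.19] M [ 0.49  4.25 -0.12] pos [477.38  83.28 147.04]
 guard F [-24.65   4.07   7.2 ] M [ 0.78  5.4  -0.07] pos [478.56  82.82 146.95]
180 L [-36 -67 -79 -78 -58 -26 -34 -63 -76 -78 -59] R [-56 -39 -13  -6 -30 -46 -55 -44  -6  18]
182 L [-42 -72 -85 -84 -68 -39 -39 -67 -83 -81 -64] R [-90 -73 -42 -24 -37 -38 -32 -11  18  39]
184 L [-53 -77 -93 -92 -78 -51 -49 -74 -86 -87 -66] R [-100  -89  -59  -35  -58  -80  -76  -50   -3   38]
186 L [-55 -80 -96 -94 -75 -44 -50 -79 -96 -92 -70] R [-24 -40 -40 -36 -70 -97 -94 -77 -43  -5]
188 L [-51 -82 -96 -96 -76 -42 -45 -77 -94 -98 -82] R [ 11  11  21  32  -7 -62 -85 -88 -58 -16]
190 L [ -41  -71  -95 -100  -83  -57  -41  -68  -92  -98  -92] R [ 10   8  25  45  16  -2  -8 -23 -33 -23]
192 L [ -44  -70  -94 -100  -95  -72  -56  -74  -97  -98  -86] R [  6  10  31  41  17  12   7 -13 -30 -17]
194 L [ -47  -68  -90 -100  -92  -72  -53  -76  -95  -97  -77] R [  7   2   4  14  11   9  -4 -29 -41 -21]
196 L [ -55  -73  -93  -90  -67  -40  -38  -73 -101 -102  -90] R [ 13  10   7   8  10  10  -2 -29 -42 -23]
```

```bash
python3 -m crank '[[-6,0,0,0,0,0,0],[-14,0,0,0,0.03,0,0],[-25,0,0,0,0.06,0,0],[-30,0,-25,0,0.06,0,0],[-30,0,-60,0,0.06,0,0]]' >/dev/null;  python3 -m crank '[[-5,25,-25,0,0,0,0],[-10,60,-25,0,0,0,0],[-10,95,-25,0,0,0,0],[-10,130,-25,0,0,0,0],[-10,165,-25,0,0,0,0]]' >/dev/null; python3 - <<'E'
from h import *
i=np.mean([env.snapshot("top")["color"].astype(float) for _ in range(5)],0);a=i.mean(2);o=np.load("topavg.npy").mean(2);b=np.load("a12.npy"); np.save("a13.npy",a)
for c in range(178,198,2): print(c,"L",(a-o)[204:215,c].round().astype(int),"R",(a-o)[177:187,c].round().astype(int))
B=i[...,2]-i[...,0]; print("row196",B[196,188:202].round().astype(int),"col195",B[184:190,195].round().astype(int),B[202:208,195].round().astype(int))
S=env.snapshot("scene")["color"].astype(int); cv2.imwrite("pics/s13.png",S[...,::-1].astype(np.uint8))
E
python3 d.py 600 86 235 -1.7
```

```text
178 L [9 6 3 5 7 7 6 8 9 9 7] R [  9   9   8  -1 -10  -9   3   1 -11  -6]
180 L [ 8  4 -1 -2  7 12  6  8  9  8 10] R [10  9  8  3 -8 -7  5  9  1  5]
182 L [ 7  5 -6 -6 11 24 12  8  7  7 10] R [ 9 10  7  4 -3 -3  5  7 -4  6]
184 L [ 4  6  0 -3 13 26 16 10  8  9  9] R [ 9  9  6  2 -8 -6  3  1 -4  2]
186 L [ 6  8  6  1 16 50 39 16 10  8  8] R [  9   8   7   5  -3  -3 -10 -17  -3   6]
188 L [ 6  9 10 10 24 53 53 20 10  8  9] R [  9   8   6   2  -1   1  -9 -14  -1   6]
190 L [ 7  8 10 10 15 36 56 30  8  8  9] R [  9   8   7   1  -2  -8 -13  -1   6   5]
192 L [ 1  8  9 10 10 16 29 21  4  8 10] R [  8  10  11  25  23  -1 -12   4   8   1]
194 L [-14   1   6   8   9   7  10   9   5   7  10] R [10 10 15 32 20 -9 -2  6  7  0]
196 L [-16   0   6   9   9   7   3   6   6  10   9] R [ 9 10  9  8 -1 -2  5  8  7 -2]
row196 [  3   8  36  90 127 133 134 131 131 116  79  27   7   6] col195 [ 7 13 39 79 88 92] [113 107  76  33  10   7]
t 44.42 pos [438.444 -78.246 238.2  ] yaw -1.03 F [ 1.099 -0.683 -0.04 ] grip 0.1
shift [ 158.596 -167.044   -5.553] turn [0.028 0.026 0.012]
```

The arm images are blurred over the tray slats. Fitted at two radii, the left arm reads 0–0.06 rad and the right 0–0.05, both under the limit. Both took over 19 N without a further plateau, and the head's axis is straight within about 0.01 rad. The gripper is well clear, so I hand in.

```bash
python3 -c "
from workcell import env
o=env.get_obs(); print(o['t'],o['tool_pos'],o['contact_force']); print(env.hand_in())"
```

```text
44.4167 [438.44395235 -78.24629186 238.19976389] [ 1.09930815 -0.68296937 -0.04024225]
the job is handed in; nothing more can be done
None
```

The rinse head is back on the water outlet with both cam arms swung shut, and I handed the job in at 44.4 s. No verdict came back.

- **Fitting:** I picked the 116 mm coupling, gripped it by the neck and slid it over the adaptor. I pressed until the seal gave about 6.5 N; the highest force I read while pushing on was under 7 N. Then I let go.
- **Arms:** I swung the left arm shut first, then the right, with a closed fingertip. I re-pressed the left arm three times because its image looked slightly open. Peak readings were about 25 N on the left and 19 N on the right. Those pushes are well above the cam's own 6 N, so both arms should have been on their stops.
- **Last checks:** The head is straight to about 0.01 rad, with its rose on the outlet's axis to within a pixel. The gripper is about 190 mm away and touching nothing. I did not measure the other things on the bench again.
- **Doubtful:** The final arm angles are not certain. The steel arms barely show against the tray slats in the top view. My readings of the left arm ranged from 0 to 0.13 rad at different times. The last reading was 0–0.06, against a 0.12 limit; the right arm read 0–0.05. Re-pressing one arm also seemed to shift the other slightly. I relied mainly on the contact forces and positions.

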